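Fetch the armature from behind the motors and lay it on the V stand

ROBOT

A 6-joint arm with a two-finger parallel gripper is mounted at the origin on the work surface. World frame = base frame: x ahead of the robot, y to its left, z up, the work surface at z = 0. Lengths are in m, angles in rad, forces in N, time in s.
With the tool pointing down it reaches from about 0.35 to 0.875 m from the base axis. Payload 4.2 kg.
Tool frame: the origin (TCP) lies midway between the tips of the shut fingers; the grasp point (between the pads) lies manip.tcp_to_grasp behind it (manip.tcp_to_grasp is the distance from the TCP to the grasp point, in m); z points along the fingers, y is the line along which they close (so a half turn about z gives the same grasp; the last joint's range is limited). The gripper opens to 85 mm and grips with 20 to 120 N. Pads are 22 mm wide; open, the fingers measure 114 mm over their backs; the gripper's body (76 mm by 85 mm) begins 54 mm behind the grasp point. The pads swing forward as they close: fully open they stand 13 mm farther back than shut.
Start: joints at [-0.859, 0.385, 0.008, 0, -1.194, -0.259], TCP at [0.273, -0.562, 0.231] pointing down, gripper open.
Joint ranges: [-3.14, 3.14], [-1.21, 2.06], [-1.07, 1.41], [-3.16, 2.05], [-2.99, -0.16], [-3.1, 3.1]. Speed limits (rad/s): [2.79, 2.79, 3.14, 3.14, 3.14, 3.14].

INTERFACE

Orientations are given as [roll, pitch, yaw] about the fixed x, y, z axes, in that order (R = Rz(yaw) Ry(pitch) Rx(roll)).
In Python, from plant import telemetry, imaging, ticket, manip gives the robot as it stands.
- The arm moves only by the tool step_arm, never from a script. Its argument "steps" is a list of rows, each a list of 6 numbers: the shift along the world's x, y, z in units of 2 cm (1.0 is 2 cm), then the turn, a rotation vector about the world's x, y, z in units of 0.08 rad (1.0 is 0.08 rad). A call has 1 to 5 rows; each row shifts and turns the commanded pose from where the row before left it; what a row does not reach is not made up. A row lasts 1/12 s, in which the tool goes at most 41.7 mm and 7.16 degrees, less where a joint would pass 70% of its speed; a pose out of reach is approached as far as the arm can. A call with a number of a shift or a turn outside -1 to 1 is refused whole. A call with a gripper value outside its range is refused whole. "fingers" is the opening, from -1 (shut) to 1 (fully open), set as the call begins (left out, the last holds). The fingers move at their own pace and stop on an object; the grip force is fixed at half the most. Time passes only in rows, so rows that do not move let the fingers close. It gives the time, the measured TCP pose, the force, the opening and the grip force at its end, in the units of the state.
- telemetry.observe(): the state, without advancing time (a new reading comes with each control period).
- imaging.grab_frame(name): name is "scene" or "top" or "wrist"; returns a dict with "color" (384x512x3 uint8, red, green, blue), "z_map" (384x512 float32, m along the optical axis (not along the pixel's ray), 0 where there is no reading), "mtx" (3x3 intrinsics, pixels), "extrinsics" (4x4, takes a point from world to camera coordinates). Camera axes: x right, y up, looking along -z (the intrinsics and any distortion apply to the point x, -y, -z); pixel columns grow to the right and rows downward; lengths in m; the calibration is good to about 2 mm. A picture is of the moment at which its call begins.
- ticket.sign_off(): hands the job in; it is judged then, once.
The state is a dict: "time_s": time; "joint_pos": joint angles; "joint_vel": joint speeds; "effort": joint torques, N m; "eef_pos": TCP position; "eef_rot": TCP orientation; "ft_force": force on the tool from outside, world axes, zero at the start; "wrist_torque": the same for the moment, N m; "finger_gap": finger opening in m; "gripper_force": force on a finger pad.
Only numpy, scipy, OpenCV 4.12 (cv2) and the standard library are available. Lean on these libraries where they do the work, as an engineer would, in place of code of your own. Each camera call takes 0.05 s, during which the arm holds its last target. There are 200 camera calls.

TASK

Three motors stand in a row in the grey job tray, in front of a lying armature. Clear all three out of the way, standing them in the stainless steel tray without shifting the gear that lies there; then lay the armature on the V stand for its run-out check, its shaft down in both V notches and its body between the uprights (either way round). Finally stand the motors back in the job tray, each where it stood before, and never tip a motor over.

Things in the scene. Friction and masses are not known exactly. Their poses are not given: they have to be found in the camera images.
- wide_motor: Widest motor, loose, standing upright: plain bright steel can, 46 mm diameter, 80 mm high, small toothed pinion on top (top at 95 mm). About 0.5 kg. Origin at the centre of its underside, z up; round, its yaw does not matter.
- gear_motor: Stepped motor, loose, standing upright: 37 mm diameter steel can for the lower 45 mm, wider aluminium gearhead of 42 mm diameter from 45 to 84 mm, 8 mm shaft 7 mm off centre on top (top at 97 mm). About 0.4 kg. Origin at the centre of its underside, z up.
- slim_motor: Slim motor, loose, standing upright: 36 mm diameter, 84 mm high, lower 20 mm black plastic, the rest dark steel, thin shaft on top (top at 96 mm). About 0.3 kg. Origin at the centre of its underside, z up.
- armature: Wound rotor lying level, axis along its y; origin on the axis at mid core. Steel core 36 mm diameter, y -25 to 25 mm (grip here); copper windings, commutator to y = -47; black fan (33 mm) to y = 46; bare 10 mm shaft to y = -82 and 82. Loose, about 0.36 kg. In the job tray its core lies on the floor between two 4 mm high ribs: axis 18 mm, top 36 mm over the floor.
- job_tray: Grey plastic tray, fixed, 150 mm (x) by 216 mm (y), walls 28 mm high and 3 mm thick, floor 3 mm thick. Origin at the centre of its underside; -x is its front, towards the robot. The motors start in a row at x about -32, y about -54, 0 and 54 mm, in any order; behind them the armature lies along y at x = 18, its core 36 mm from the back wall.
- steel_tray: Stainless steel tray, fixed, the side area: 165 mm (x) by 245 mm (y), walls 22 mm high and 2 mm thick with a 10 mm rolled rim outside, floor 2 mm thick. Origin at the centre of its underside. The spur gear lies in its front part; behind it the tray is free from x = -25 to 80 mm, over its whole length in y.
- v_stand: Armature stand, fixed: grey base 80 mm (x), y -90 to 125 mm, 12 mm thick; uprights at y = -62 and 62, each 10 mm thick, 43 mm wide, with a 90 degree steel V notch on top, 32 mm wide at the mouth, top edges 71 mm up. A 10 mm shaft in both notches lies along y at x = 0, 62 mm up. Dial gauge parked at x = 26, y = 114, top at 101 mm. Origin at the underside, midway between the uprights.
- spur_gear: Dark steel spur gear, loose, 41 mm diameter, 10 mm thick, lying flat in the front part of the steel tray, its stub shaft up (top at 27 mm). Stays where it lies. Origin at the centre of its underside.

How it is judged:
On the way, in this order (a step that is already met when the one before it is completed fails the run):
1. all three motors stand upright in the stainless steel tray (x of wide_motor in the frame of steel_tray between -0.078 and 0.078 m and y of wide_motor in the frame of steel_tray between -0.118 and 0.118 m and z of each of wide_motor, gear_motor, slim_motor in the frame of steel_tray below 0.008 m and angle between each of wide_motor, gear_motor, slim_motor's own z axis and vertical below 0.1 rad and x of gear_motor in the frame of steel_tray between -0.078 and 0.078 m and y of gear_motor in the frame of steel_tray between -0.118 and 0.118 m and x of slim_motor in the frame of steel_tray between -0.078 and 0.078 m and y of slim_motor in the frame of steel_tray between -0.118 and 0.118 m), for 0.2 s.
2. the armature lies on the V stand, its shaft in both notches (z of armature in the frame of v_stand between 0.057 and 0.067 m and x of armature in the frame of v_stand between -0.006 and 0.006 m and y of armature in the frame of v_stand between -0.014 and 0.014 m and angle between the y axis of armature and the y axis of v_stand, either way round below 0.08 rad), for 0.2 s.
At the end, for the whole second after the job is handed in: Motors upright (0.1 rad) in the job tray, each within 15 mm of its starting place; armature on the V stand, axis 62 mm up within 5 mm, within 6 mm across and 14 mm along the stand's middle, parallel to its y within 0.08 rad; all at rest (below 0.02 m/s) (all of step 2 and distance of each of wide_motor, gear_motor, slim_motor from where it was at the start of the episode below 0.015 m and angle between each of wide_motor, gear_motor, slim_motor's own z axis and vertical below 0.1 rad and linear speed of each of wide_motor, gear_motor, slim_motor, armature below 0.02 m/s); the robot touches nothing.
It fails at once if a motor is tipped over (more than 0.8 rad) (angle between any of wide_motor, gear_motor, slim_motor's own z axis and vertical above 0.8 rad).
It fails at once if the spur gear in the steel tray is shifted more than 20 mm (distance of spur_gear from where it was at the start of the episode above 0.02 m).
It also fails if it takes over 144 s, if anything falls off the work surface, if the arm or the gripper's body presses on something with over 40 N, if the wrist force passes 120 N, or if a joint passes its speed limit or range.

## Working session

There is one attempt and no reset: what is moved stays moved. The work goes in short steps, Python scripts to look and compute and a tool call to move; the robot and the scene stay as the last step left them, time stands still between calls to the robot, and variables do not carry over. Pictures are saved under pics/ and viewed, at most 14 in all, crops included, and the job is handed in when it is done.

Besides the shell and the picture viewer there is one more tool, called after ">>>" by a JSON object that holds its "api" and its "payload". step_arm: Moves the arm, as the interface text tells. Shifts and turns lie within -1 to 1; 1 stands for 2 cm of shift or 0.08 rad of turn. Its arguments: {"type":"object","properties":{"steps":{"type":"array","items":{"type":"array","items":{"type":"number","minimum":-1,"maximum":1}}},"fingers":{"type":"number"}},"required":["steps"]}

```bash
ls; mkdir -p pics
cat > h.py <<'E'
import numpy as np, cv2
from plant import telemetry, imaging, ticket, manip
def pts(f):
    z=f["z_map"]; h,w=z.shape; K=f["mtx"]; u,v=np.meshgrid(np.arange(w),np.arange(h))
    p=np.stack([(u-K[0,2])/K[0,0]*z,-(v-K[1,2])/K[1,1]*z,-z,np.ones_like(z)],-1)
    return (p@np.linalg.inv(f["extrinsics"]).T)[...,:3]
def grab(n,save=None,s=1):
    f=imaging.grab_frame(n)
    if save: cv2.imwrite("pics/"+save,cv2.resize(f["color"][...,::-1],None,fx=s,fy=s,interpolation=cv2.INTER_CUBIC))
    return f,pts(f)
E
python3 - <<'E'
from h import *
print(telemetry.observe(),manip.tcp_to_grasp)
for n in("top","scene"):
    f,p=grab(n,n+"0.png",1.5); np.savez(n+"0.npz",p=p,c=f["color"],z=f["z_map"]); print(f["mtx"],f["extrinsics"])
E
```

```text
pics
{'time_s': 0.0, 'joint_pos': array([-8.59374324e-01,  3.85512333e-01,  6.62414206e-03, -4.85272225e-04,
       -1.19402215e+00, -2.58579881e-01]), 'joint_vel': array([ 4.52492769e-04, -8.97061950e-05,  8.68300682e-04, -2.46111560e-04,
       -1.49452960e-03,  2.90763384e-04]), 'effort': array([ 5.94071371e-04, -3.92287660e+01,  1.88398075e+01,  4.18611109e+00,
       -4.68170678e-03,  1.42005865e-05]), 'eef_pos': array([ 0.2731925 , -0.56147117,  0.23024967]), 'eef_rot': array([ 3.13943359e+00, -1.04715353e-04, -2.68892944e+00]), 'ft_force': array([-0.5981517 ,  0.22166945,  0.93830338]), 'wrist_torque': array([0.0359862 , 0.07392529, 0.00714216]), 'gripper_force': 0.0, 'finger_gap': 0.08508360170271069} 0.0187
[[383.77985032   0.         256.09386548]
 [  0.         383.77985032 189.65497977]
 [  0.           0.           1.        ]] [[-2.09263498e-02 -9.99780212e-01 -1.27109485e-03  3.46625060e-02]
 [ 9.94161938e-01 -2.09433241e-02  1.05846203e-01 -5.15799578e-01]
 [-1.05849561e-01  9.51300556e-04  9.94381700e-01 -8.71790025e-01]
 [ 0.00000000e+00  0.00000000e+00  0.00000000e+00  1.00000000e+00]]
[[443.343119     0.         260.25991786]
 [  0.         443.343119   182.30713936]
 [  0.           0.           1.        ]] [[-0.47873642  0.87770496  0.0211056   0.24550044]
 [-0.65991713 -0.37559346  0.65072186  0.30023236]
 [ 0.57906893  0.2975963   0.7590228  -1.57834868]
 [ 0.          0.          0.          1.        ]]
```

View pics/top0.png

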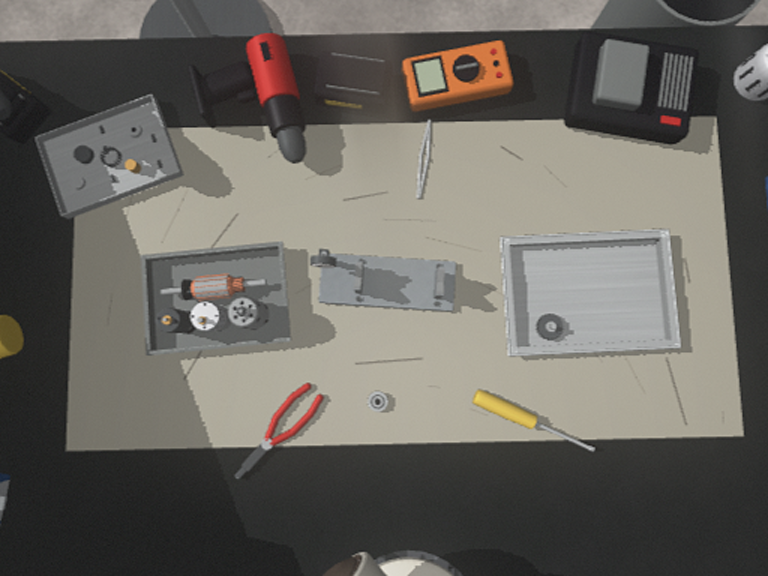

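View pics/scene0.png

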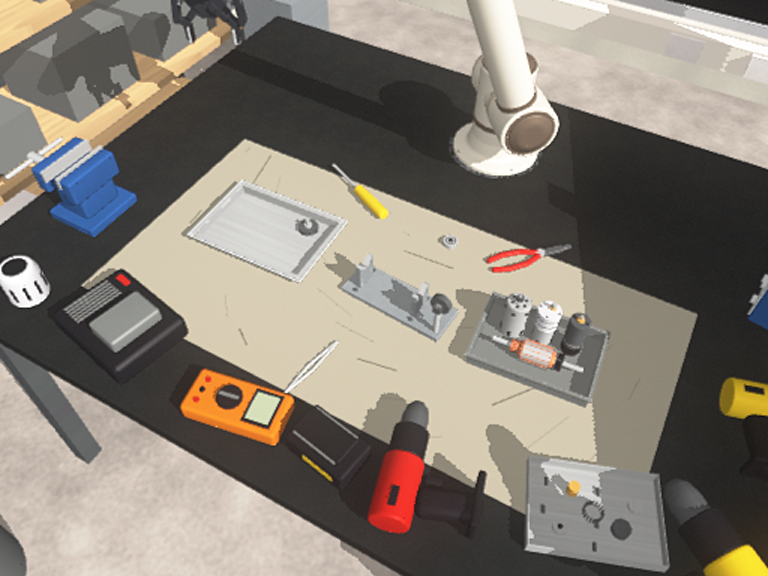

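Top view: job tray at (218,300), with the slim motor at (170,322) and two more at (205,316) and (242,312). The armature is at (213,286), the stand at (387,283), and the steel tray at (590,292) with its gear at (550,327). Next I'll measure these from depth.

```bash
cat > m.py <<'E'
from h import *
d=np.load("top0.npz"); P=d["p"]
def reg(x0,y0,x1,y1): return P[int(y0/1.5):int(y1/1.5),int(x0/1.5):int(x1/1.5)].reshape(-1,3)
def sel(q,a,b): return q[(q[:,2]>a)&(q[:,2]<b)]
def rect(q,n):
    r=cv2.minAreaRect((q[:,:2]*1000).astype(np.float32)); print(n,len(q),np.round(r[0],1),np.round(r[1],1),round(r[2],2))
J=reg(130,230,305,365); rect(sel(J,.022,.034),"job rim")
S=reg(490,220,690,365); rect(sel(S,.017,.026),"steel rim"); 
V=reg(310,240,470,320); rect(sel(V,.008,.016),"base"); q=sel(V,.055,.08); print(np.round(q*1000)[:60].tolist()); rect(sel(V,.085,.11),'dial')
for n,b in dict(slim=(155,300,187,340),mid=(187,298,222,335),right=(222,294,262,335)).items():
    q=sel(reg(*b),.078,.092); c,r=cv2.minEnclosingCircle((q[:,:2]*1000).astype(np.float32)); print(n,len(q),np.round(c,1),round(r,1),"med z",np.median(q[:,2]),"mean",q.mean(0), "max",reg(*b)[:,2].max())
q=sel(reg(180,265,250,305),.024,.045); rect(q,"core"); print(np.percentile(q[:,2],98))
A=sel(reg(155,265,280,305),.012,.045); rect(A,"arm all")
g=sel(reg(530,308,572,348),.008,.016); c,r=cv2.minEnclosingCircle((g[:,:2]*1000).astype(np.float32)); print("gear",c,r)
# height map picture
Z=P[...,2]; im=(np.clip(Z,0,.11)/.11*255).astype(np.uint8)[140:250,85:470]
cv2.imwrite("pics/hm.png",cv2.resize(cv2.applyColorMap(im,cv2.COLORMAP_JET),None,fx=2,fy=2,interpolation=0))
E
python3 m.py
```

```text
job rim 1486 [502.4 288.5] [158.3 225.2] 4.48
steel rim 2248 [ 500.1 -297.9] [189.3 269.7] 1.46
base 2572 [523.6  18.7] [215.   80.2] 85.11
[[548.0, 64.0, 67.0], [549.0, 62.0, 64.0], [548.0, 59.0, 67.0], [548.0, 57.0, 66.0], [546.0, 66.0, 69.0], [546.0, 64.0, 68.0], [546.0, 62.0, 67.0], [546.0, 59.0, 69.0], [546.0, 57.0, 70.0], [544.0, 132.0, 79.0], [544.0, 66.0, 68.0], [543.0, 64.0, 71.0], [544.0, 62.0, 68.0], [543.0, 59.0, 70.0], [543.0, 57.0, 70.0], [542.0, 126.0, 75.0], [542.0, 124.0, 75.0], [541.0, 117.0, 79.0], [541.0, 114.0, 79.0], [541.0, 112.0, 79.0], [542.0, 66.0, 65.0], [542.0, 64.0, 67.0], [542.0, 62.0, 67.0], [542.0, 59.0, 67.0], [541.0, 57.0, 72.0], [541.0, 109.0, 65.0], [540.0, 107.0, 66.0], [540.0, 104.0, 67.0], [540.0, 66.0, 66.0], [540.0, 64.0, 62.0], [539.0, 62.0, 68.0], [539.0, 59.0, 67.0], [539.0, 57.0, 66.0], [537.0, -58.0, 63.0], [537.0, -60.0, 67.0], [537.0, -62.0, 67.0], [537.0, -64.0, 67.0], [537.0, -67.0, 64.0], [538.0, 66.0, 64.0], [538.0, 64.0, 62.0], [538.0, 62.0, 62.0], [537.0, 60.0, 66.0], [538.0, 57.0, 62.0], [535.0, -57.0, 66.0], [534.0, -59.0, 70.0]
[... 183 characters left out ...]
7.0, 66.0], [533.0, -60.0, 65.0], [532.0, -62.0, 68.0], [532.0, -64.0, 69.0], [532.0, -66.0, 71.0], [534.0, 67.0, 57.0], [533.0, 64.0, 61.0]]
dial 130 [552.4 113.1] [35.5 24.6] 88.7
slim 214 [466.2 338.7] 17.9 med z 0.0858192385587368 mean [0.46582597 0.33761161 0.08587107] max 0.9215315340751341
mid 283 [471.1 284.6] 21.2 med z 0.08570340948093969 mean [0.47078776 0.28378859 0.08567242] max 0.9215315340751341
right 290 [476.1 230.6] 22.3 med z 0.08194450888502997 mean [0.47568935 0.22955782 0.0821371 ] max 0.9215315340751341
core 532 [520.  288.1] [ 34.6 101.1] 5.07
0.04014175323033639
arm all 720 [520.1 290.7] [160.5  45.2] 84.87
gear (437.33154296875, -241.6793975830078) 31.26139259338379
```

>>> {"api": "step_arm", "payload": {"steps": [[1, 1, -0.3, 0, 0, 0.943], [1, 1, -0.3, 0, 0, 0.943], [1, 1, -0.3, 0, 0, 0.943], [1, 1, -0.3, 0, 0, 0.943], [1, 1, -0.3, 0, 0, 0.943]], "fingers": 0.46}}

```text
time_s: 0.52
eef_pos: [0.3739, -0.4608, 0.2005]
eef_rot: [3.141, 0.0, -2.308]
ft_force: [0.7, 0.6, 0.5]
finger_gap: 0.0624
gripper_force: 0.0
```

>>> {"api": "step_arm", "payload": {"steps": [[1, 1, -0.3, 0, 0, 0.943], [1, 1, -0.3, 0, 0, 0.943], [1, 1, -0.3, 0, 0, 0.943], [1, 1, -0.3, 0, 0, 0.943], [1, 1, -0.3, 0, 0, 0.943]]}}

```text
time_s: 0.93
eef_pos: [0.474, -0.3607, 0.1706]
eef_rot: [3.141, 0.0, -1.931]
ft_force: [0.6, 0.6, 0.4]
finger_gap: 0.0622
gripper_force: 0.0
```

>>> {"api": "step_arm", "payload": {"steps": [[0, 1, 0, 0, 0, 0.943], [0, 1, 0, 0, 0, 0.943], [0, 1, 0, 0, 0, 0.943], [0, 1, 0, 0, 0, 0.943], [0, 1, 0, 0, 0, 0.943]]}}

```text
time_s: 1.35
eef_pos: [0.4731, -0.2609, 0.1708]
eef_rot: [3.141, 0.0, -1.554]
ft_force: [0.5, 1.0, -0.6]
finger_gap: 0.062
gripper_force: 0.0
```

>>> {"api": "step_arm", "payload": {"steps": [[0, 1, 0, 0, 0, 0.943], [0, 1, 0, 0, 0, 0], [0, 1, 0, 0, 0, 0], [0, 1, 0, 0, 0, 0], [0, 1, 0, 0, 0, 0]]}}

```text
time_s: 1.77
eef_pos: [0.473, -0.161, 0.171]
eef_rot: [3.141, 0.0, -1.482]
ft_force: [1.0, 0.1, -0.2]
finger_gap: 0.0625
gripper_force: 0.0
```

>>> {"api": "step_arm", "payload": {"steps": [[0, 1, 0, 0, 0, 0], [0, 1, 0, 0, 0, 0], [0, 1, 0, 0, 0, 0], [0, 1, 0, 0, 0, 0], [0, 1, 0, 0, 0, 0]]}}

```text
time_s: 2.18
eef_pos: [0.473, -0.061, 0.171]
eef_rot: [3.141, 0.0, -1.482]
ft_force: [-0.6, -0.8, -0.2]
finger_gap: 0.0622
gripper_force: 0.0
```

>>> {"api": "step_arm", "payload": {"steps": [[0, 1, 0, 0, 0, 0], [0, 1, 0, 0, 0, 0], [0, 1, 0, 0, 0, 0], [0, 1, 0, 0, 0, 0], [0, 1, 0, 0, 0, 0]]}}

```text
time_s: 2.6
eef_pos: [0.473, 0.0389, 0.171]
eef_rot: [3.141, -0.0, -1.482]
ft_force: [0.6, -0.3, 0.5]
finger_gap: 0.0623
gripper_force: 0.0
```

>>> {"api": "step_arm", "payload": {"steps": [[0, 1, 0, 0, 0, 0], [0, 1, 0, 0, 0, 0], [0, 1, 0, 0, 0, 0], [0, 1, 0, 0, 0, 0], [0, 0, 0, 0, 0, 0]]}}

```text
time_s: 3.02
eef_pos: [0.4737, 0.1204, 0.1711]
eef_rot: [-3.141, 0.0, -1.479]
ft_force: [0.1, 0.1, -0.7]
finger_gap: 0.0622
gripper_force: 0.0
```

>>> {"api": "step_arm", "payload": {"steps": [[0, 1, 0, 0, 0, 0], [0, 1, 0, 0, 0, 0], [0, 1, 0, 0, 0, 0], [0, 1, 0, 0, 0, 0], [0.12, 1, 0, 0, 0, 0]]}}

```text
time_s: 3.43
eef_pos: [0.4752, 0.2182, 0.171]
eef_rot: [3.141, -0.0, -1.482]
ft_force: [-0.2, -0.3, -0.1]
finger_gap: 0.0623
gripper_force: 0.0
```

>>> {"api": "step_arm", "payload": {"steps": [[0, 0.48, 0, 0, 0, 0], [0, 0, 0, 0, 0, 0]]}}

```text
time_s: 3.6
eef_pos: [0.4759, 0.2286, 0.1709]
eef_rot: [3.141, -0.0, -1.48]
ft_force: [0.3, -0.3, 0.1]
finger_gap: 0.0622
gripper_force: 0.0
```

Run:
```python
from h import *
f,p=grab("wrist","w1.png",1.4)
print(telemetry.observe()["eef_pos"]); np.savez("w1.npz",p=p)
q=p.reshape(-1,3); q=q[(f["z_map"].ravel()>0)&(q[:,2]>.077)&(q[:,2]<.092)]
for y0 in(.230,.284,.338):
    a=q[(abs(q[:,1]-y0)<.026)&(abs(q[:,0]-.47)<.04)]
    if len(a)>10: print(y0,len(a),cv2.minEnclosingCircle((a[:,:2]*1000).astype(np.float32)),a.mean(0))
```

```text
[0.47550574 0.22753934 0.17083811]
0.23 1727 ((476.08349609375, 234.3740997314453), 22.974443435668945) [0.47627473 0.2320123  0.08232182]
0.284 1459 ((470.4436340332031, 288.2916259765625), 21.185773849487305) [0.47149625 0.28562557 0.08601022]
0.338 915 ((466.1777038574219, 341.3828125), 17.782011032104492) [0.46651667 0.33703157 0.0858779 ]
```

View pics/w1.png

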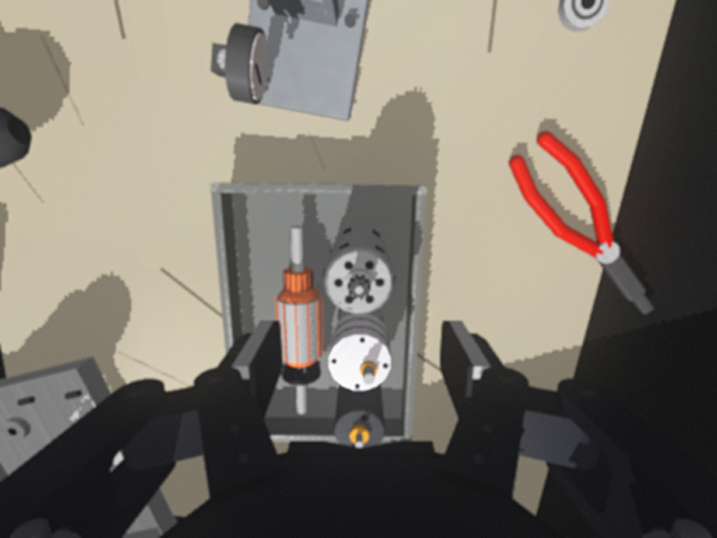

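Wrist view: the wide motor is at (359,280), gear at (360,362) and slim at (360,432), with the armature clear behind them. The fingers straddle the row. I'll descend on the wide motor.

>>> {"api": "step_arm", "payload": {"steps": [[0, 0.2, -1, 0, 0, 0], [0, 0, -1, 0, 0, 0], [0, 0, -1, 0, 0, 0], [0, 0, -1, 0, 0, 0], [0, 0, -1, 0, 0, 0]]}}

```text
time_s: 4.07
eef_pos: [0.4756, 0.23, 0.0706]
eef_rot: [3.141, -0.0, -1.483]
ft_force: [0.1, -0.5, 0.1]
finger_gap: 0.0623
gripper_force: 0.0
```

>>> {"api": "step_arm", "payload": {"steps": [[0, 0, -0.6, 0, 0, 0], [0, 0, -0.5, 0, 0, 0], [0, 0, 0, 0, 0, 0]]}}

```text
time_s: 4.32
eef_pos: [0.4747, 0.2296, 0.0474]
eef_rot: [3.138, -0.003, -1.483]
ft_force: [-0.2, -0.1, -0.5]
finger_gap: 0.0623
gripper_force: 0.0
```

>>> {"api": "step_arm", "payload": {"steps": [[0, 0, 0, 0, 0, 0], [0, 0, 0, 0, 0, 0], [0, 0, 0, 0, 0, 0], [0, 0, 0, 0, 0, 0], [0, 0, 0, 0, 0, 0]], "fingers": -1}}

```text
time_s: 4.73
eef_pos: [0.4764, 0.2318, 0.0502]
eef_rot: [-3.14, 0.001, -1.481]
ft_force: [1.9, -2.5, 1.2]
finger_gap: 0.0446
gripper_force: 62.1
```

>>> {"api": "step_arm", "payload": {"steps": [[0, 0, 0.3, 0, 0, 0], [0, 0, 0.7, 0, 0, 0], [0, 0, 0, 0, 0, 0]]}}

```text
time_s: 4.98
eef_pos: [0.4763, 0.2322, 0.0708]
eef_rot: [-3.14, 0.002, -1.482]
ft_force: [0.8, 1.1, -4.3]
finger_gap: 0.0446
gripper_force: 62.3
```

>>> {"api": "step_arm", "payload": {"steps": [[0, 0, 1, 0, 0, 0], [0, 0, 1, 0, 0, 0], [0, 0, 1, 0, 0, 0], [0, 0, 1, 0, 0, 0], [0, -0.5, 1, 0, 0, 0]]}}

```text
time_s: 5.4
eef_pos: [0.4752, 0.2225, 0.1692]
eef_rot: [3.14, 0.001, -1.481]
ft_force: [0.5, 0.3, -5.5]
finger_gap: 0.0445
gripper_force: 62.7
```

>>> {"api": "step_arm", "payload": {"steps": [[0, -1, 0, 0, 0, 0], [0, -1, 0, 0, 0, 0], [0, -1, 0, 0, 0, 0], [0, -1, 0, 0, 0, 0], [0, -1, 0, 0, 0, 0]]}}

```text
time_s: 5.82
eef_pos: [0.4746, 0.1206, 0.1683]
eef_rot: [3.139, 0.0, -1.482]
ft_force: [0.7, 0.2, -5.8]
finger_gap: 0.0442
gripper_force: 63.1
```

>>> {"api": "step_arm", "payload": {"steps": [[0, -1, 0, 0, 0, 0], [0, -1, 0, 0, 0, 0], [0, -1, 0, 0, 0, 0], [0, -1, 0, 0, 0, 0], [0, -1, 0, 0, 0, 0]]}}

```text
time_s: 6.23
eef_pos: [0.4746, 0.0208, 0.1683]
eef_rot: [3.14, 0.001, -1.482]
ft_force: [0.2, -0.4, -5.8]
finger_gap: 0.0445
gripper_force: 63.1
```

>>> {"api": "step_arm", "payload": {"steps": [[0, -1, 0, 0, 0, 0], [0, -1, 0, 0, 0, 0], [0, -1, 0, 0, 0, 0], [0, -1, 0, 0, 0, 0], [0, -1, 0, 0, 0, 0]]}}

```text
time_s: 6.65
eef_pos: [0.4747, -0.079, 0.1683]
eef_rot: [3.14, 0.001, -1.482]
ft_force: [-0.2, 0.5, -5.3]
finger_gap: 0.0447
gripper_force: 63.1
```

>>> {"api": "step_arm", "payload": {"steps": [[0.3, -1, 0, 0, 0, 0], [0.3, -1, 0, 0, 0, 0], [0.3, -1, 0, 0, 0, 0], [0.3, -1, 0, 0, 0, 0], [0.3, -1, 0, 0, 0, 0]]}}

```text
time_s: 7.07
eef_pos: [0.5051, -0.1788, 0.1681]
eef_rot: [3.14, 0.002, -1.482]
ft_force: [0.0, -0.1, -5.1]
finger_gap: 0.0446
gripper_force: 63.1
```

>>> {"api": "step_arm", "payload": {"steps": [[0.3, -1, 0, 0, 0, 0], [0.3, -1, 0, 0, 0, 0], [0.3, -1, 0, 0, 0, 0], [0.3, -1, 0, 0, 0, 0], [0.3, -1, 0, 0, 0, 0]]}}

```text
time_s: 7.48
eef_pos: [0.5352, -0.2786, 0.1677]
eef_rot: [3.139, 0.002, -1.482]
ft_force: [0.3, 0.1, -5.6]
finger_gap: 0.0444
gripper_force: 63.1
```

>>> {"api": "step_arm", "payload": {"steps": [[0, -1, 0, 0, 0, 0], [0, -1, 0, 0, 0, 0], [0, -1, 0, 0, 0, 0], [0, -0.5, 0, 0, 0, 0], [0, 0, 0, 0, 0, 0]]}}

```text
time_s: 7.9
eef_pos: [0.535, -0.3497, 0.1676]
eef_rot: [3.14, 0.001, -1.484]
ft_force: [0.1, 0.7, -5.0]
finger_gap: 0.0446
gripper_force: 63.1
```

>>> {"api": "step_arm", "payload": {"steps": [[0, 0, -1, 0, 0, 0], [0, 0, -1, 0, 0, 0], [0, 0, -1, 0, 0, 0], [0, 0, -1, 0, 0, 0], [0, 0, -0.8, 0, 0, 0]]}}

```text
time_s: 8.32
eef_pos: [0.5348, -0.3467, 0.071]
eef_rot: [3.139, 0.002, -1.482]
ft_force: [0.5, 0.2, -5.7]
finger_gap: 0.0447
gripper_force: 63.1
```

>>> {"api": "step_arm", "payload": {"steps": [[0, 0, -0.6, 0, 0, 0], [0, 0, -0.45, 0, 0, 0], [0, 0, 0, 0, 0, 0]]}}

```text
time_s: 8.57
eef_pos: [0.5353, -0.3476, 0.0506]
eef_rot: [3.139, 0.001, -1.481]
ft_force: [-0.1, 0.6, -4.9]
finger_gap: 0.0444
gripper_force: 63.4
```

>>> {"api": "step_arm", "payload": {"steps": [[0, 0, -0.1, 0, 0, 0], [0, 0, -0.05, 0, 0, 0], [0, 0, 0, 0, 0, 0]]}}

```text
time_s: 8.82
eef_pos: [0.5362, -0.3485, 0.05]
eef_rot: [-3.14, -0.0, -1.482]
ft_force: [-0.4, -0.3, -6.2]
finger_gap: 0.0444
gripper_force: 63.4
```

>>> {"api": "step_arm", "payload": {"steps": [[0, 0, -0.05, 0, 0, 0], [0, 0, 0, 0, 0, 0]]}}

```text
time_s: 8.98
eef_pos: [0.5363, -0.3487, 0.0493]
eef_rot: [-3.14, -0.001, -1.482]
ft_force: [-0.2, 1.1, -2.8]
finger_gap: 0.0448
gripper_force: 63.5
```

>>> {"api": "step_arm", "payload": {"steps": [[0, 0, 0, 0, 0, 0], [0, 0, 0, 0, 0, 0], [0, 0, 0, 0, 0, 0]], "fingers": 0.46}}

```text
time_s: 9.23
eef_pos: [0.5367, -0.3489, 0.0496]
eef_rot: [-3.139, -0.001, -1.481]
ft_force: [-0.1, -0.1, 0.1]
finger_gap: 0.0622
gripper_force: 0.0
```

>>> {"api": "step_arm", "payload": {"steps": [[0, 0, 1, 0, 0, 0], [0, 0, 1, 0, 0, 0], [0, 0, 1, 0, 0, 0], [0, 0.7, 1, 0, 0, 0], [0, 1, 1, 0, 0, 0]]}}

```text
time_s: 9.65
eef_pos: [0.536, -0.3154, 0.1498]
eef_rot: [-3.14, -0.001, -1.484]
ft_force: [-0.6, -0.1, 1.3]
finger_gap: 0.0626
gripper_force: 0.0
```

>>> {"api": "step_arm", "payload": {"steps": [[0, 1, 1, 0, 0, 0], [0, 1, 0, 0, 0, 0], [0, 1, 0, 0, 0, 0], [0, 1, 0, 0, 0, 0], [0, 1, 0, 0, 0, 0]]}}

```text
time_s: 10.07
eef_pos: [0.5361, -0.2136, 0.1694]
eef_rot: [-3.14, -0.001, -1.482]
ft_force: [0.2, 1.1, -0.5]
finger_gap: 0.0625
gripper_force: 0.0
```

>>> {"api": "step_arm", "payload": {"steps": [[-0.65, 1, 0, 0, 0, 0], [-0.65, 1, 0, 0, 0, 0], [-0.65, 1, 0, 0, 0, 0], [-0.65, 1, 0, 0, 0, 0], [-0.65, 1, 0, 0, 0, 0]]}}

```text
time_s: 10.48
eef_pos: [0.4706, -0.1136, 0.1691]
eef_rot: [-3.14, -0.0, -1.482]
ft_force: [-0.2, 0.4, -0.3]
finger_gap: 0.0625
gripper_force: 0.0
```

>>> {"api": "step_arm", "payload": {"steps": [[0, 1, 0, 0, 0, 0], [0, 1, 0, 0, 0, 0], [0, 1, 0, 0, 0, 0], [0, 1, 0, 0, 0, 0], [0, 1, 0, 0, 0, 0]]}}

```text
time_s: 10.9
eef_pos: [0.4712, -0.0134, 0.1692]
eef_rot: [-3.139, 0.0, -1.482]
ft_force: [1.0, -0.3, -0.2]
finger_gap: 0.0623
gripper_force: 0.0
```

>>> {"api": "step_arm", "payload": {"steps": [[0, 1, 0, 0, 0, 0], [0, 1, 0, 0, 0, 0], [0, 1, 0, 0, 0, 0], [0, 1, 0, 0, 0, 0], [0, 1, 0, 0, 0, 0]]}}

```text
time_s: 11.32
eef_pos: [0.4711, 0.0868, 0.1692]
eef_rot: [-3.14, 0.001, -1.481]
ft_force: [0.1, 0.8, 0.2]
finger_gap: 0.0621
gripper_force: 0.0
```

>>> {"api": "step_arm", "payload": {"steps": [[0, 1, 0, 0, 0, 0], [0, 1, 0, 0, 0, 0], [0, 1, 0, 0, 0, 0], [0, 1, 0, 0, 0, 0], [0, 1, 0, 0, 0, 0]]}}

```text
time_s: 11.73
eef_pos: [0.4711, 0.1868, 0.1692]
eef_rot: [-3.14, 0.001, -1.481]
ft_force: [0.1, 0.4, -0.4]
finger_gap: 0.0622
gripper_force: 0.0
```

>>> {"api": "step_arm", "payload": {"steps": [[0, 1, 0, 0, 0, 0], [0, 1, 0, 0, 0, 0], [0, 1, 0, 0, 0, 0], [0, 1, 0, 0, 0, 0], [0, 0, 0, 0, 0, 0]]}}

```text
time_s: 12.15
eef_pos: [0.4717, 0.2688, 0.1691]
eef_rot: [-3.139, 0.002, -1.479]
ft_force: [1.0, -0.3, 0.2]
finger_gap: 0.0618
gripper_force: 0.0
```

>>> {"api": "step_arm", "payload": {"steps": [[0, 0.85, 0, 0, 0, 0], [0, 0, -1, 0, 0, 0], [0, 0, -1, 0, 0, 0], [0, 0, -1, 0, 0, 0], [0, 0, -1, 0, 0, 0]]}}

```text
time_s: 12.57
eef_pos: [0.4711, 0.2828, 0.0881]
eef_rot: [-3.14, 0.001, -1.482]
ft_force: [-0.5, 0.1, -0.9]
finger_gap: 0.0622
gripper_force: 0.0
```

>>> {"api": "step_arm", "payload": {"steps": [[0, 0, -1, 0, 0, 0], [0, 0, -0.6, 0, 0, 0], [0, 0, -0.4, 0, 0, 0], [0, 0, 0, 0, 0, 0]]}}

```text
time_s: 12.9
eef_pos: [0.4703, 0.2819, 0.047]
eef_rot: [3.139, -0.002, -1.482]
ft_force: [0.5, 0.2, 0.4]
finger_gap: 0.0624
gripper_force: 0.0
```

>>> {"api": "step_arm", "payload": {"steps": [[0, 0, 0, 0, 0, 0], [0, 0, 0, 0, 0, 0], [0, 0, 0, 0, 0, 0], [0, 0, 0, 0, 0, 0], [0, 0, 0, 0, 0, 0]], "fingers": -1}}

```text
time_s: 13.32
eef_pos: [0.4717, 0.2834, 0.0496]
eef_rot: [-3.139, 0.002, -1.481]
ft_force: [0.5, 0.9, 3.4]
finger_gap: 0.0408
gripper_force: 61.2
```

>>> {"api": "step_arm", "payload": {"steps": [[0, 0, 0.3, 0, 0, 0], [0, 0, 0.7, 0, 0, 0], [0, 0, 0, 0, 0, 0]]}}

```text
time_s: 13.57
eef_pos: [0.4713, 0.2831, 0.0699]
eef_rot: [-3.14, 0.002, -1.481]
ft_force: [0.5, 0.1, -2.7]
finger_gap: 0.041
gripper_force: 61.1
```

>>> {"api": "step_arm", "payload": {"steps": [[0, 0, 1, 0, 0, 0], [0, 0, 1, 0, 0, 0], [0, 0, 1, 0, 0, 0], [0, 0, 1, 0, 0, 0], [0, -0.5, 1, 0, 0, 0]]}}

```text
time_s: 13.98
eef_pos: [0.4704, 0.2732, 0.1682]
eef_rot: [3.14, -0.0, -1.481]
ft_force: [1.0, 0.3, -2.9]
finger_gap: 0.0409
gripper_force: 61.4
```

>>> {"api": "step_arm", "payload": {"steps": [[0, -1, 0, 0, 0, 0], [0, -1, 0, 0, 0, 0], [0, -1, 0, 0, 0, 0], [0, -1, 0, 0, 0, 0], [0, -1, 0, 0, 0, 0]]}}

```text
time_s: 14.4
eef_pos: [0.4697, 0.1713, 0.1673]
eef_rot: [3.139, -0.0, -1.482]
ft_force: [-0.7, 0.0, -3.3]
finger_gap: 0.0407
gripper_force: 61.5
```

>>> {"api": "step_arm", "payload": {"steps": [[0, -1, 0, 0, 0, 0], [0, -1, 0, 0, 0, 0], [0, -1, 0, 0, 0, 0], [0, -1, 0, 0, 0, 0], [0, -1, 0, 0, 0, 0]]}}

```text
time_s: 14.82
eef_pos: [0.4697, 0.0714, 0.1674]
eef_rot: [3.139, -0.0, -1.482]
ft_force: [0.6, -0.3, -3.8]
finger_gap: 0.0408
gripper_force: 61.5
```

>>> {"api": "step_arm", "payload": {"steps": [[0, -1, 0, 0, 0, 0], [0, -1, 0, 0, 0, 0], [0, -1, 0, 0, 0, 0], [0, -1, 0, 0, 0, 0], [0, -1, 0, 0, 0, 0]]}}

```text
time_s: 15.23
eef_pos: [0.4697, -0.0284, 0.1674]
eef_rot: [3.14, 0.0, -1.482]
ft_force: [0.0, 0.1, -3.7]
finger_gap: 0.0409
gripper_force: 61.5
```

>>> {"api": "step_arm", "payload": {"steps": [[0.3, -1, 0, 0, 0, 0], [0.3, -1, 0, 0, 0, 0], [0.3, -1, 0, 0, 0, 0], [0.3, -1, 0, 0, 0, 0], [0.3, -1, 0, 0, 0, 0]]}}

```text
time_s: 15.65
eef_pos: [0.5, -0.1282, 0.1673]
eef_rot: [3.14, 0.001, -1.482]
ft_force: [0.3, 0.1, -3.5]
finger_gap: 0.0409
gripper_force: 61.5
```

>>> {"api": "step_arm", "payload": {"steps": [[0.3, -1, 0, 0, 0, 0], [0.3, -1, 0, 0, 0, 0], [0.3, -1, 0, 0, 0, 0], [0.3, -1, 0, 0, 0, 0], [0.3, -1, 0, 0, 0, 0]]}}

```text
time_s: 16.07
eef_pos: [0.5301, -0.228, 0.167]
eef_rot: [3.139, 0.001, -1.482]
ft_force: [-0.3, 0.6, -3.2]
finger_gap: 0.0408
gripper_force: 61.5
```

>>> {"api": "step_arm", "payload": {"steps": [[0, -1, 0, 0, 0, 0], [0, -1, 0, 0, 0, 0], [0, -1, 0, 0, 0, 0], [0, -0.5, 0, 0, 0, 0], [0, 0, 0, 0, 0, 0]]}}

```text
time_s: 16.48
eef_pos: [0.53, -0.2988, 0.1669]
eef_rot: [3.14, 0.001, -1.485]
ft_force: [0.6, -0.5, -3.6]
finger_gap: 0.0408
gripper_force: 61.5
```

>>> {"api": "step_arm", "payload": {"steps": [[0, 0, -1, 0, 0, 0], [0, 0, -1, 0, 0, 0], [0, 0, -1, 0, 0, 0], [0, 0, -1, 0, 0, 0], [0, 0, -0.8, 0, 0, 0]]}}

```text
time_s: 16.9
eef_pos: [0.5298, -0.296, 0.0703]
eef_rot: [3.139, 0.002, -1.482]
ft_force: [0.9, 0.5, -4.1]
finger_gap: 0.0408
gripper_force: 61.5
```

>>> {"api": "step_arm", "payload": {"steps": [[0, 0, -0.6, 0, 0, 0], [0, 0, -0.45, 0, 0, 0], [0, 0, -0.1, 0, 0, 0], [0, 0, -0.05, 0, 0, 0], [0, 0, 0, 0, 0, 0]]}}

```text
time_s: 17.32
eef_pos: [0.5311, -0.297, 0.0487]
eef_rot: [-3.141, -0.0, -1.482]
ft_force: [0.4, -0.6, -3.4]
finger_gap: 0.0408
gripper_force: 62.0
```

>>> {"api": "step_arm", "payload": {"steps": [[0, 0, -0.05, 0, 0, 0], [0, 0, 0, 0, 0, 0]]}}

```text
time_s: 17.48
eef_pos: [0.5313, -0.2974, 0.0486]
eef_rot: [-3.14, -0.001, -1.482]
ft_force: [-1.2, 2.2, 2.9]
finger_gap: 0.0409
gripper_force: 62.4
```

>>> {"api": "step_arm", "payload": {"steps": [[0, 0, 0, 0, 0, 0], [0, 0, 0, 0, 0, 0], [0, 0, 0, 0, 0, 0]], "fingers": 0.46}}

```text
time_s: 17.73
eef_pos: [0.5313, -0.2977, 0.0477]
eef_rot: [-3.14, -0.001, -1.482]
ft_force: [-0.1, -0.2, 0.3]
finger_gap: 0.0619
gripper_force: 0.0
```

>>> {"api": "step_arm", "payload": {"steps": [[0, 0, 1, 0, 0, 0], [0, 0, 1, 0, 0, 0], [0, 0, 1, 0, 0, 0], [0, 0.7, 1, 0, 0, 0], [0, 1, 1, 0, 0, 0]]}}

```text
time_s: 18.15
eef_pos: [0.5309, -0.2643, 0.1481]
eef_rot: [-3.141, -0.001, -1.484]
ft_force: [0.0, 0.5, 0.3]
finger_gap: 0.0622
gripper_force: 0.0
```

>>> {"api": "step_arm", "payload": {"steps": [[0, 1, 1, 0, 0, 0], [0, 1, 0, 0, 0, 0], [0, 1, 0, 0, 0, 0], [0, 1, 0, 0, 0, 0], [0, 1, 0, 0, 0, 0]]}}

```text
time_s: 18.57
eef_pos: [0.531, -0.1626, 0.1677]
eef_rot: [-3.14, -0.0, -1.482]
ft_force: [0.0, 0.0, -0.1]
finger_gap: 0.0625
gripper_force: 0.0
```

>>> {"api": "step_arm", "payload": {"steps": [[-0.65, 1, 0, 0, 0, 0], [-0.65, 1, 0, 0, 0, 0], [-0.65, 1, 0, 0, 0, 0], [-0.65, 1, 0, 0, 0, 0], [-0.65, 1, 0, 0, 0, 0]]}}

```text
time_s: 18.98
eef_pos: [0.4654, -0.0626, 0.1674]
eef_rot: [-3.141, 0.0, -1.482]
ft_force: [-0.7, 0.1, 0.2]
finger_gap: 0.0622
gripper_force: 0.0
```

>>> {"api": "step_arm", "payload": {"steps": [[0, 1, 0, 0, 0, 0], [0, 1, 0, 0, 0, 0], [0, 1, 0, 0, 0, 0], [0, 1, 0, 0, 0, 0], [0, 1, 0, 0, 0, 0]]}}

```text
time_s: 19.4
eef_pos: [0.466, 0.0376, 0.1676]
eef_rot: [-3.14, 0.0, -1.482]
ft_force: [1.0, -0.2, -0.7]
finger_gap: 0.0621
gripper_force: 0.0
```

>>> {"api": "step_arm", "payload": {"steps": [[0, 1, 0, 0, 0, 0], [0, 1, 0, 0, 0, 0], [0, 1, 0, 0, 0, 0], [0, 1, 0, 0, 0, 0], [0, 1, 0, 0, 0, 0]]}}

```text
time_s: 19.82
eef_pos: [0.466, 0.1376, 0.1675]
eef_rot: [-3.141, 0.0, -1.482]
ft_force: [-1.3, -0.2, 0.6]
finger_gap: 0.0626
gripper_force: 0.0
```

>>> {"api": "step_arm", "payload": {"steps": [[0, 1, 0, 0, 0, 0], [0, 1, 0, 0, 0, 0], [0, 1, 0, 0, 0, 0], [0, 1, 0, 0, 0, 0], [0, 1, 0, 0, 0, 0]]}}

```text
time_s: 20.23
eef_pos: [0.466, 0.2377, 0.1675]
eef_rot: [-3.141, 0.001, -1.482]
ft_force: [-0.3, 0.0, -0.0]
finger_gap: 0.062
gripper_force: 0.0
```

>>> {"api": "step_arm", "payload": {"steps": [[0, 1, 0, 0, 0, 0], [0, 1, 0, 0, 0, 0], [0, 1, 0, 0, 0, 0], [0, 1, 0, 0, 0, 0], [0, 1, 0, 0, 0, 0]]}}

```text
time_s: 20.65
eef_pos: [0.466, 0.3377, 0.1674]
eef_rot: [-3.141, 0.0, -1.482]
ft_force: [0.3, -0.4, 0.2]
finger_gap: 0.0626
gripper_force: 0.0
```

>>> {"api": "step_arm", "payload": {"steps": [[0, 0.1, 0, 0, 0, 0], [0, 0, -1, 0, 0, 0], [0, 0, -1, 0, 0, 0], [0, 0, -1, 0, 0, 0], [0, 0, -1, 0, 0, 0]]}}

```text
time_s: 21.07
eef_pos: [0.466, 0.3383, 0.0867]
eef_rot: [-3.141, 0.001, -1.482]
ft_force: [1.5, -0.5, -0.1]
finger_gap: 0.0625
gripper_force: 0.0
```

>>> {"api": "step_arm", "payload": {"steps": [[0, 0, -1, 0, 0, 0], [0, 0, -0.6, 0, 0, 0], [0, 0, -0.35, 0, 0, 0], [0, 0, 0, 0, 0, 0]]}}

```text
time_s: 21.4
eef_pos: [0.4653, 0.3375, 0.0468]
eef_rot: [3.139, -0.002, -1.482]
ft_force: [-0.1, 0.1, 0.5]
finger_gap: 0.0621
gripper_force: 0.0
```

>>> {"api": "step_arm", "payload": {"steps": [[0, 0, 0, 0, 0, 0], [0, 0, 0, 0, 0, 0], [0, 0, 0, 0, 0, 0], [0, 0, 0, 0, 0, 0], [0, 0, 0, 0, 0, 0]], "fingers": -1}}

```text
time_s: 21.82
eef_pos: [0.4667, 0.3393, 0.0497]
eef_rot: [-3.139, 0.002, -1.481]
ft_force: [0.3, -0.4, 3.8]
finger_gap: 0.0346
gripper_force: 59.9
```

>>> {"api": "step_arm", "payload": {"steps": [[0, 0, 0.3, 0, 0, 0], [0, 0, 0.7, 0, 0, 0], [0, 0, 0, 0, 0, 0]]}}

```text
time_s: 22.07
eef_pos: [0.4662, 0.3391, 0.0698]
eef_rot: [-3.14, 0.002, -1.482]
ft_force: [1.3, 0.9, -2.5]
finger_gap: 0.0351
gripper_force: 60.2
```

>>> {"api": "step_arm", "payload": {"steps": [[0, 0, 1, 0, 0, 0], [0, 0, 1, 0, 0, 0], [0, 0, 1, 0, 0, 0], [0, 0, 1, 0, 0, 0], [0, -0.5, 1, 0, 0, 0]]}}

```text
time_s: 22.48
eef_pos: [0.4653, 0.3294, 0.168]
eef_rot: [3.14, -0.0, -1.481]
ft_force: [0.3, -0.0, -3.1]
finger_gap: 0.0348
gripper_force: 60.5
```

>>> {"api": "step_arm", "payload": {"steps": [[0, -1, 0, 0, 0, 0], [0, -1, 0, 0, 0, 0], [0, -1, 0, 0, 0, 0], [0, -1, 0, 0, 0, 0], [0, -1, 0, 0, 0, 0]]}}

```text
time_s: 22.9
eef_pos: [0.4647, 0.2273, 0.1672]
eef_rot: [3.139, -0.001, -1.482]
ft_force: [0.6, -0.3, -3.4]
finger_gap: 0.0349
gripper_force: 60.7
```

>>> {"api": "step_arm", "payload": {"steps": [[0, -1, 0, 0, 0, 0], [0, -1, 0, 0, 0, 0], [0, -1, 0, 0, 0, 0], [0, -1, 0, 0, 0, 0], [0, -1, 0, 0, 0, 0]]}}

```text
time_s: 23.32
eef_pos: [0.4647, 0.1274, 0.1673]
eef_rot: [3.139, -0.0, -1.482]
ft_force: [0.2, -0.2, -3.4]
finger_gap: 0.0346
gripper_force: 60.7
```

>>> {"api": "step_arm", "payload": {"steps": [[0, -1, 0, 0, 0, 0], [0, -1, 0, 0, 0, 0], [0, -1, 0, 0, 0, 0], [0, -1, 0, 0, 0, 0], [0, -1, 0, 0, 0, 0]]}}

```text
time_s: 23.73
eef_pos: [0.4647, 0.0276, 0.1673]
eef_rot: [3.14, 0.0, -1.482]
ft_force: [0.2, -0.3, -3.6]
finger_gap: 0.0348
gripper_force: 60.7
```

>>> {"api": "step_arm", "payload": {"steps": [[0.3, -1, 0, 0, 0, 0], [0.3, -1, 0, 0, 0, 0], [0.3, -1, 0, 0, 0, 0], [0.3, -1, 0, 0, 0, 0], [0.3, -1, 0, 0, 0, 0]]}}

```text
time_s: 24.15
eef_pos: [0.495, -0.0722, 0.1672]
eef_rot: [3.14, 0.001, -1.482]
ft_force: [0.2, 0.7, -3.9]
finger_gap: 0.0344
gripper_force: 60.7
```

>>> {"api": "step_arm", "payload": {"steps": [[0.3, -1, 0, 0, 0, 0], [0.3, -1, 0, 0, 0, 0], [0.3, -1, 0, 0, 0, 0], [0.3, -1, 0, 0, 0, 0], [0.3, -1, 0, 0, 0, 0]]}}

```text
time_s: 24.57
eef_pos: [0.5251, -0.172, 0.167]
eef_rot: [3.139, 0.001, -1.482]
ft_force: [0.2, -0.1, -4.9]
finger_gap: 0.0352
gripper_force: 60.7
```

>>> {"api": "step_arm", "payload": {"steps": [[0, -1, 0, 0, 0, 0], [0, -1, 0, 0, 0, 0], [0, -1, 0, 0, 0, 0], [0, -0.5, 0, 0, 0, 0], [0, 0, 0, 0, 0, 0]]}}

```text
time_s: 24.98
eef_pos: [0.525, -0.2427, 0.167]
eef_rot: [3.14, 0.001, -1.485]
ft_force: [0.3, -0.5, -4.0]
finger_gap: 0.0346
gripper_force: 60.7
```

>>> {"api": "step_arm", "payload": {"steps": [[0, 0, -1, 0, 0, 0], [0, 0, -1, 0, 0, 0], [0, 0, -1, 0, 0, 0], [0, 0, -1, 0, 0, 0], [0, 0, -0.8, 0, 0, 0]]}}

```text
time_s: 25.4
eef_pos: [0.5248, -0.2401, 0.0703]
eef_rot: [3.139, 0.001, -1.482]
ft_force: [-0.5, -0.0, -2.9]
finger_gap: 0.0349
gripper_force: 60.7
```

>>> {"api": "step_arm", "payload": {"steps": [[0, 0, -0.6, 0, 0, 0], [0, 0, -0.45, 0, 0, 0], [0, 0, -0.1, 0, 0, 0], [0, 0, -0.05, 0, 0, 0], [0, 0, 0, 0, 0, 0]]}}

```text
time_s: 25.82
eef_pos: [0.5261, -0.241, 0.0488]
eef_rot: [-3.141, -0.0, -1.481]
ft_force: [0.2, -0.1, -4.2]
finger_gap: 0.0348
gripper_force: 60.8
```

>>> {"api": "step_arm", "payload": {"steps": [[0, 0, -0.05, 0, 0, 0], [0, 0, 0, 0, 0, 0]]}}

```text
time_s: 25.98
eef_pos: [0.5263, -0.2413, 0.0487]
eef_rot: [-3.14, -0.0, -1.482]
ft_force: [-2.0, 1.8, 4.1]
finger_gap: 0.0349
gripper_force: 61.9
```

>>> {"api": "step_arm", "payload": {"steps": [[0, 0, 0, 0, 0, 0], [0, 0, 0, 0, 0, 0], [0, 0, 0, 0, 0, 0]], "fingers": 0.46}}

```text
time_s: 26.23
eef_pos: [0.5266, -0.2417, 0.0478]
eef_rot: [-3.14, -0.001, -1.482]
ft_force: [0.8, -0.2, -0.9]
finger_gap: 0.062
gripper_force: 0.0
```

>>> {"api": "step_arm", "payload": {"steps": [[0, 0, 1, 0, 0, 0], [0, 0, 1, 0, 0, 0], [0, 0, 1, 0, 0, 0], [0, 0.5, 1, 0, 0, 0], [0, 1, 1, 0, 0, 0]]}}

```text
time_s: 26.65
eef_pos: [0.5261, -0.2125, 0.1482]
eef_rot: [-3.141, -0.001, -1.484]
ft_force: [1.2, -0.1, -0.2]
finger_gap: 0.0621
gripper_force: 0.0
```

>>> {"api": "step_arm", "payload": {"steps": [[0, 1, 1, 0, 0, 0], [0, 1, 0, 0, 0, 0], [0, 1, 0, 0, 0, 0], [0, 1, 0, 0, 0, 0], [0, 1, 0, 0, 0, 0]]}}

```text
time_s: 27.07
eef_pos: [0.5261, -0.1106, 0.1677]
eef_rot: [-3.14, -0.0, -1.482]
ft_force: [-0.3, -0.2, 0.5]
finger_gap: 0.0622
gripper_force: 0.0
```

>>> {"api": "step_arm", "payload": {"steps": [[0, 1, 0, 0, 0, 0], [0, 1, 0, 0, 0, 0], [0, 1, 0, 0, 0, 0], [0, 1, 0, 0, 0, 0], [0, 1, 0, 0, 0, 0]]}}

```text
time_s: 27.48
eef_pos: [0.5261, -0.0105, 0.1675]
eef_rot: [-3.14, 0.0, -1.482]
ft_force: [-0.4, -0.0, 0.6]
finger_gap: 0.0624
gripper_force: 0.0
```

>>> {"api": "step_arm", "payload": {"steps": [[0, 1, 0, 0, 0, 0], [0, 1, 0, 0, 0, 0], [0, 1, 0, 0, 0, 0], [0, 1, 0, 0, 0, 0], [0, 1, 0, 0, 0, 0]]}}

```text
time_s: 27.9
eef_pos: [0.5261, 0.0896, 0.1675]
eef_rot: [-3.14, 0.0, -1.482]
ft_force: [-0.8, -0.5, -0.4]
finger_gap: 0.0623
gripper_force: 0.0
```

>>> {"api": "step_arm", "payload": {"steps": [[0, 1, 0, 0, 0, 0], [-0.3, 1, 0, 0, 0, 0], [0, 1, 0, 0, 0, 0], [0, 0, 0, 0, 0, 0], [0, 0, 0, 0, 0, 0]]}}

```text
time_s: 28.32
eef_pos: [0.52, 0.1494, 0.1673]
eef_rot: [-3.141, 0.0, -1.48]
ft_force: [0.2, 0.3, 1.0]
finger_gap: 0.0624
gripper_force: 0.0
```

Run:
```python
from h import *
o=telemetry.observe(); print(o["eef_pos"],o["eef_rot"])
f,p=grab("wrist","w2.png",1.2); np.savez("w2.npz",p=p,z=f["z_map"])
f2,p2=grab("top","t2.png",1.5)
for ff,pp in((f,p),(f2,p2)):
    q=pp.reshape(-1,3); q=q[(ff["z_map"].ravel()>0)]
    a=q[(abs(q[:,0]-.52)<.05)&(abs(q[:,1]-.29)<.092)&(q[:,2]>.014)&(q[:,2]<.045)&(abs(q[:,0]-(.52-(q[:,1]-.29)*.09))<.021)]
    print(len(a),[np.round(x,1) for x in cv2.minAreaRect((a[:,:2]*1000).astype(np.float32))])
    b=a[a[:,2]>.034]; c=b[:,:2].mean(0); w=np.linalg.svd(b[:,:2]-c,full_matrices=0)[2][0]; print("ridge",c,np.degrees(np.arctan(w[0]/w[1])),b[:,2].max())
    for yy in(.225,.235,.345,.355,): # shaft
        s=a[abs(a[:,1]-yy)<.005]; print(yy,len(s),s[:,0].min() if len(s) else 0,s[:,0].max() if len(s) else 0)
```

```text
[0.51998024 0.14939762 0.16733018] [-3.14105799e+00  1.85111032e-04 -1.48012260e+00]
1854 [array([521.3, 272.9]), array([ 38.1, 118.9]), np.float64(3.9)]
ridge [0.52015143 0.2892609 ] -6.488271792710993 0.04084240145268231
0.225 64 0.5209283446091535 0.5297471550931154
0.235 61 0.5201785543066137 0.5290822201827171
0.345 0 0 0
0.355 0 0 0
74 [array([509.9, 266.4]), array([10.6, 45. ]), np.float64(23.0)]
ridge [0.50953462 0.27037408] -23.63646131165783 0.03497337177080562
0.225 0 0 0
0.235 0 0 0
0.345 0 0 0
0.355 0 0 0
```

View pics/w2.png

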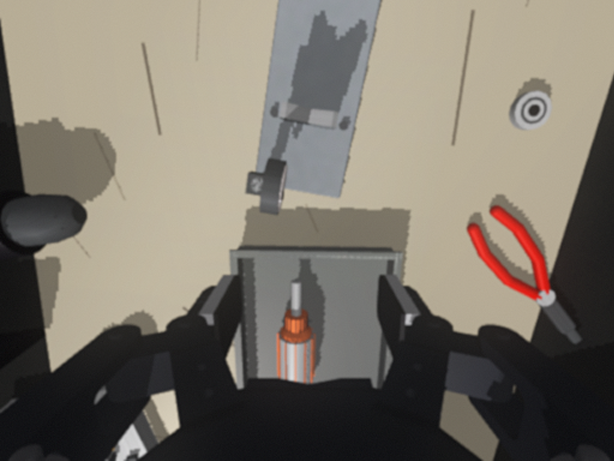

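View pics/t2.png

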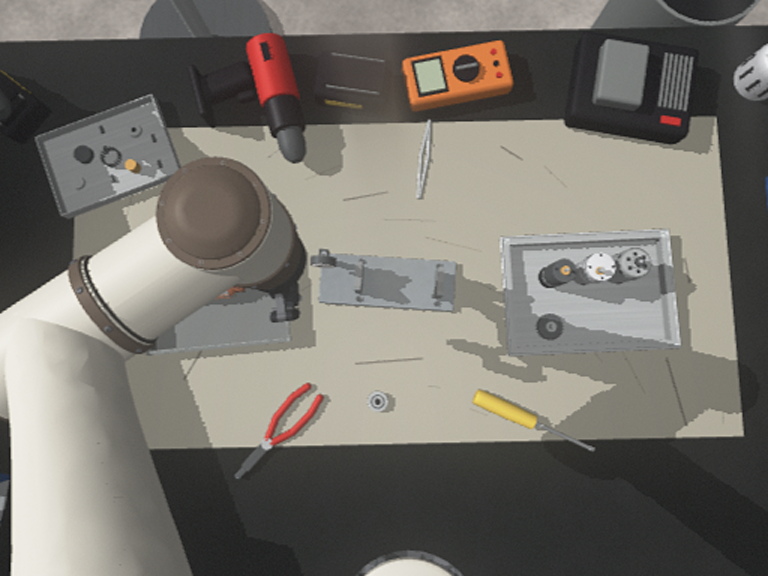

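The top view shows the motors upright at (557,273), (600,266) and (634,264), with the gear untouched at (550,327). In the wrist view the armature lies at (295,340), unmoved.

>>> {"api": "step_arm", "payload": {"steps": [[0, 1, 0, 0, 0, 0], [0, 1, 0, 0, 0, 0], [0, 1, 0, 0, 0, 0], [0, 1, 0, 0, 0, 0], [0, 1, 0, 0, 0, 0]]}}

```text
time_s: 28.83
eef_pos: [0.5202, 0.2483, 0.1674]
eef_rot: [-3.141, -0.0, -1.484]
ft_force: [0.2, -0.0, 0.2]
finger_gap: 0.0623
gripper_force: 0.0
```

>>> {"api": "step_arm", "payload": {"steps": [[0, 1, 0, 0, 0, 0], [0, 1, 0, 0, 0, 0], [0, 0.1, -1, 0, 0, 0], [0, 0, -1, 0, 0, 0], [0, 0, -1, 0, 0, 0]]}}

```text
time_s: 29.25
eef_pos: [0.5203, 0.2902, 0.1068]
eef_rot: [-3.141, 0.001, -1.483]
ft_force: [0.3, 0.2, -0.5]
finger_gap: 0.0625
gripper_force: 0.0
```

>>> {"api": "step_arm", "payload": {"steps": [[0, 0, -1, 0, 0, 0], [0, 0, -1, 0, 0, 0], [0, 0, -1, 0, 0, 0], [0, 0, -0.8, 0, 0, 0], [0, 0, -0.5, 0, 0, 0]]}}

```text
time_s: 29.67
eef_pos: [0.5195, 0.2889, 0.0193]
eef_rot: [3.139, -0.002, -1.484]
ft_force: [0.2, -0.2, -0.2]
finger_gap: 0.0626
gripper_force: 0.0
```

>>> {"api": "step_arm", "payload": {"steps": [[0, 0, -0.3, 0, 0, 0], [0, 0, 0, 0, 0, 0], [0, 0, 0, 0, 0, 0]]}}

```text
time_s: 29.92
eef_pos: [0.5204, 0.2906, 0.0158]
eef_rot: [-3.141, 0.0, -1.482]
ft_force: [1.0, 0.5, -0.6]
finger_gap: 0.0624
gripper_force: 0.0
```

>>> {"api": "step_arm", "payload": {"steps": [[0, 0, -0.4, 0, 0, 0], [0, 0, 0, 0, 0, 0], [0, 0, 0, 0, 0, 0]]}}

```text
time_s: 30.17
eef_pos: [0.5198, 0.2906, 0.0075]
eef_rot: [-3.142, 0.0, -1.482]
ft_force: [0.7, -0.4, 0.6]
finger_gap: 0.0622
gripper_force: 0.0
```

>>> {"api": "step_arm", "payload": {"steps": [[0, 0, 0, 0, 0, 0], [0, 0, 0, 0, 0, 0], [0, 0, 0, 0, 0, 0], [0, 0, 0, 0, 0, 0], [0, 0, 0, 0, 0, 0]], "fingers": -1}}

```text
time_s: 30.58
eef_pos: [0.5203, 0.291, 0.0081]
eef_rot: [-3.14, 0.001, -1.481]
ft_force: [-0.3, -0.5, 4.4]
finger_gap: 0.0341
gripper_force: 59.7
```

>>> {"api": "step_arm", "payload": {"steps": [[0, 0, 0.3, 0, 0, 0], [0, 0, 0.7, 0, 0, 0], [0, 0, 0, 0, 0, 0]]}}

```text
time_s: 30.83
eef_pos: [0.5203, 0.291, 0.0285]
eef_rot: [-3.14, 0.001, -1.482]
ft_force: [0.5, 0.2, -2.1]
finger_gap: 0.0342
gripper_force: 60.2
```

>>> {"api": "step_arm", "payload": {"steps": [[0, 0, 1, 0, 0, 0], [0, 0, 1, 0, 0, 0], [0, 0, 1, 0, 0, 0], [0, 0, 1, 0, 0, 0], [0, 0, 1, 0, 0, 0]]}}

```text
time_s: 31.25
eef_pos: [0.5189, 0.2901, 0.1268]
eef_rot: [3.139, -0.001, -1.482]
ft_force: [0.0, 0.4, -4.6]
finger_gap: 0.0345
gripper_force: 60.4
```

>>> {"api": "step_arm", "payload": {"steps": [[0, 0, 1, 0, 0, 0], [0, -1, 0, 0, 0, 0], [0, -1, 0, 0, 0, 0], [0, -1, 0, 0, 0, 0], [0, -1, 0, 0, 0, -0.5]]}}

```text
time_s: 31.67
eef_pos: [0.5187, 0.2095, 0.146]
eef_rot: [3.139, -0.001, -1.523]
ft_force: [0.4, -0.5, -3.5]
finger_gap: 0.0343
gripper_force: 60.8
```

>>> {"api": "step_arm", "payload": {"steps": [[0, -1, 0, 0, 0, -0.5], [0, -1, 0, 0, 0, -0.5], [0, -1, 0, 0, 0, -0.5], [0, -1, 0, 0, 0, -0.18], [0, -1, 0, 0, 0, 0]]}}

```text
time_s: 32.08
eef_pos: [0.5187, 0.1094, 0.146]
eef_rot: [3.139, -0.001, -1.657]
ft_force: [-0.1, -1.1, -3.7]
finger_gap: 0.0342
gripper_force: 60.8
```

>>> {"api": "step_arm", "payload": {"steps": [[0.1, -1, 0, 0, 0, 0], [0, -1, 0, 0, 0, 0], [0, -1, 0, 0, 0, 0], [0, -1, 0, 0, 0, 0], [0, -1, 0, 0, 0, 0]]}}

```text
time_s: 32.5
eef_pos: [0.5207, 0.0096, 0.1461]
eef_rot: [3.139, -0.0, -1.657]
ft_force: [0.1, -0.5, -3.5]
finger_gap: 0.0343
gripper_force: 60.8
```

>>> {"api": "step_arm", "payload": {"steps": [[0, -0.4, 0, 0, 0, 0], [0, 0, 0, 0, 0, 0], [0, 0, 0, 0, 0, 0]]}}

```text
time_s: 32.75
eef_pos: [0.5213, 0.0024, 0.1466]
eef_rot: [3.14, 0.0, -1.657]
ft_force: [0.7, -0.4, -3.4]
finger_gap: 0.0343
gripper_force: 60.8
```

Run:
```python
from h import *
o=telemetry.observe(); print(o["eef_pos"],o["eef_rot"])
def line(q):
    c=q[:,:2].mean(0); w=np.linalg.svd(q[:,:2]-c,full_matrices=0)[2][0]; return np.round(c,4),np.round(np.degrees(np.arctan(w[0]/w[1])),2)
for n in("wrist","top"):
    f,p=grab(n,n+"3.png",1.5)
    q=p.reshape(-1,3); q=q[(f["z_map"].ravel()>0)&(abs(q[:,0]-.522)<.03)]
    for y0,y1 in((.050,.09),(-.09,-.05)):
        s=q[(q[:,1]>y0)&(q[:,1]<y1)&(q[:,2]>.150)&(q[:,2]<.172)]
        if len(s)>10: print(n,"shaft",len(s),line(s),"x",np.median(s[:,0]),"y",s[:,1].min(),s[:,1].max(),"ztop",s[:,2].max())
        u=q[(q[:,1]>y0)&(q[:,1]<y1)&(q[:,2]>.05)&(q[:,2]<.078)]
        if len(u)>10: print(n,"upright",len(u),u.mean(0),"x",u[:,0].min(),u[:,0].max(),"y",u[:,1].min(),u[:,1].max())
d=np.load("top0.npz"); q=d["p"].reshape(-1,3)
for y in(.062,-.062):
    u=q[(abs(q[:,1]-y)<.012)&(q[:,2]>.05)&(q[:,2]<.078)&(abs(q[:,0]-.522)<.04)]; print("top0",u.mean(0),u[:,0].min(),u[:,0].max())
    for x in np.arange(.494,.552,.003):
        k=u[abs(u[:,0]-x)<.0015]
        if len(k): print(round(x,3),np.round(np.median(k[:,2]),4),end="; ")
    print()
```

```text
[0.52134224 0.00242048 0.14661803] [ 3.14039052e+00  5.62179353e-05 -1.65737483e+00]
wrist shaft 1198 (array([ 0.5147, -0.0625]), np.float64(5.95)) x 0.5147640832168385 y -0.07461094281195438 -0.05001888155161753 ztop 0.16545164410311186
wrist upright 439 [ 0.51816766 -0.05780296  0.06701125] x 0.49537766451608733 0.5383015238943163 y -0.0640321929786796 -0.05115813732531146
top shaft 60 (array([ 0.5145, -0.0647]), np.float64(3.47)) x 0.5138624023325092 y -0.07581060615022275 -0.05007885857552018 ztop 0.1662991305672754
top upright 59 [ 0.50816246 -0.05948618  0.06120663] x 0.49502973263018024 0.5221531807384229 y -0.06470930037036776 -0.05402565343642479
top0 [0.52750054 0.06264215 0.06299948] 0.5058357001482761 0.5488089070850312
0.506 0.0603; 0.509 0.0684; 0.512 0.0689; 0.515 0.0663; 0.518 0.0634; 0.521 0.0604; 0.524 0.0571; 0.527 0.0522; 0.53 0.0562; 0.533 0.0575; 0.536 0.0624; 0.539 0.0637; 0.542 0.0689; 0.545 0.0683; 0.548 0.0665; 
top0 [ 0.51643651 -0.06041644  0.06267787] 0.4951962159125099 0.5373953345010055
0.494 0.0516; 0.497 0.066; 0.5 0.0661; 0.503 0.0681; 0.506 0.0652; 0.509 0.0616; 0.512 0.0582; 0.515 0.0544; 0.518 0.0548; 0.521 0.0575; 0.524 0.0614; 0.527 0.0642; 0.53 0.0663; 0.533 0.0682; 0.536 0.0657;
```

View pics/wrist3.png

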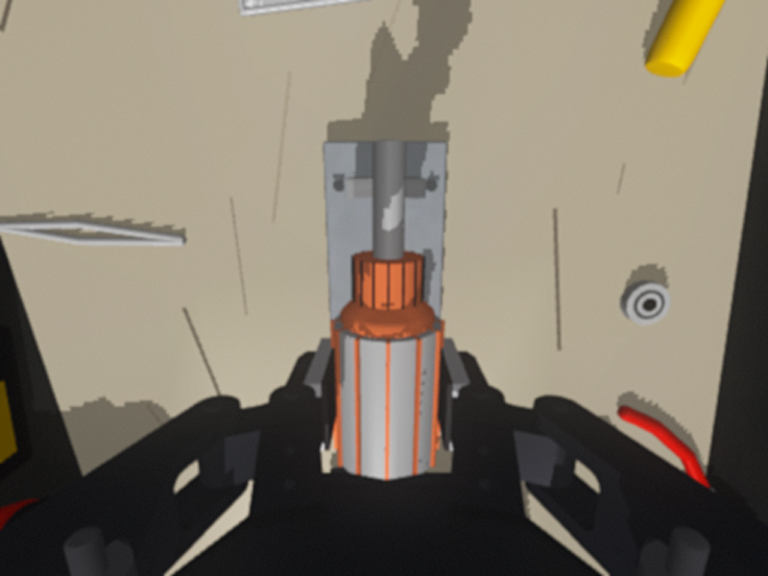

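The wrist view shows the armature centred over the stand, its shaft (388,200) above the right notch at (388,187). A small correction of x +1.5 mm and y -4 mm, then lower.

>>> {"api": "step_arm", "payload": {"steps": [[0.08, -0.2, -0.5, 0, 0, 0], [0, 0, -1, 0, 0, 0], [0, 0, -1, 0, 0, 0], [0, 0, -1, 0, 0, 0], [0, 0, -0.6, 0, 0, 0]]}}

```text
time_s: 33.27
eef_pos: [0.5221, -0.0012, 0.0626]
eef_rot: [3.138, -0.001, -1.656]
ft_force: [-0.4, -0.4, -3.7]
finger_gap: 0.034
gripper_force: 60.7
```

>>> {"api": "step_arm", "payload": {"steps": [[0, 0, -0.3, 0, 0, 0], [0, 0, -0.2, 0, 0, 0], [0, 0, 0, 0, 0, 0], [0, 0, 0, 0, 0, 0]]}}

```text
time_s: 33.6
eef_pos: [0.524, -0.0011, 0.0557]
eef_rot: [-3.141, 0.0, -1.656]
ft_force: [-0.3, 0.5, -3.2]
finger_gap: 0.0344
gripper_force: 60.7
```

>>> {"api": "step_arm", "payload": {"steps": [[0, 0, -0.2, 0, 0, 0], [0, 0, 0, 0, 0, 0], [0, 0, 0, 0, 0, 0]]}}

```text
time_s: 33.85
eef_pos: [0.5236, -0.0014, 0.0517]
eef_rot: [-3.141, 0.0, -1.656]
ft_force: [1.0, -0.2, -3.3]
finger_gap: 0.0344
gripper_force: 60.7
```

>>> {"api": "step_arm", "payload": {"steps": [[0, 0, -0.1, 0, 0, 0], [0, 0, 0, 0, 0, 0], [0, 0, 0, 0, 0, 0]]}}

```text
time_s: 34.1
eef_pos: [0.5238, -0.0014, 0.0507]
eef_rot: [-3.14, 0.0, -1.656]
ft_force: [-3.6, 0.8, 5.4]
finger_gap: 0.0344
gripper_force: 61.6
```

>>> {"api": "step_arm", "payload": {"steps": [[-0.06, 0, -0.05, 0, 0, 0], [0, 0, 0, 0, 0, 0]]}}

```text
time_s: 34.27
eef_pos: [0.5234, -0.0013, 0.0502]
eef_rot: [-3.138, 0.0, -1.655]
ft_force: [-2.8, 0.2, 7.8]
finger_gap: 0.0344
gripper_force: 62.0
```

Run:
```python
from h import *
o=telemetry.observe(); print(o["eef_pos"],o["ft_force"],o["wrist_torque"])
f,p=grab("wrist","wrist4.png",1.5)
```

```text
[ 0.52342625 -0.00125635  0.05022286] [-2.79673378  0.1581769   7.79305079] [0.03152752 0.70972334 0.02869531]
```

View pics/wrist4.png

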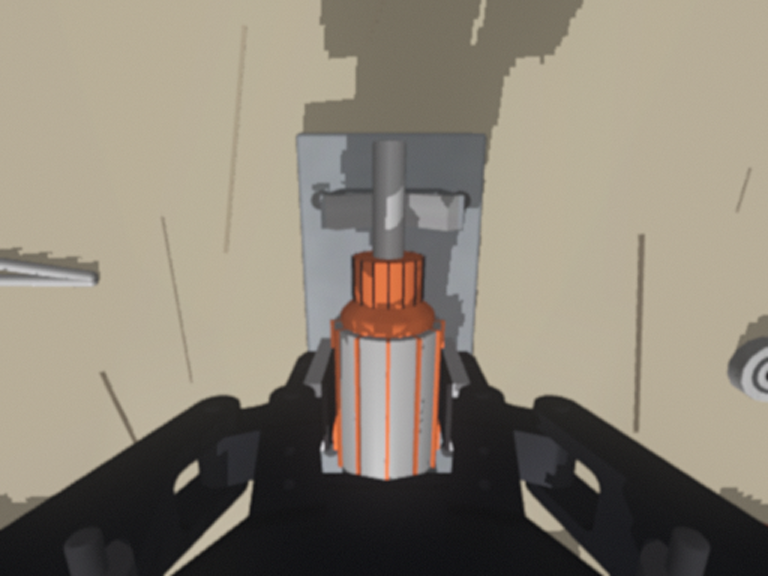

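The shaft at (388,210) sits in the right notch, whose upright spans 322–466. Releasing.

>>> {"api": "step_arm", "payload": {"steps": [[0, 0, 0, 0, 0, 0], [0, 0, 0, 0, 0, 0], [0, 0, 0, 0, 0, 0], [0, 0, 0, 0, 0, 0]], "fingers": 0.46}}

```text
time_s: 34.65
eef_pos: [0.5225, -0.0013, 0.0483]
eef_rot: [-3.141, 0.0, -1.656]
ft_force: [-0.3, 0.1, -0.0]
finger_gap: 0.0626
gripper_force: 0.0
```

>>> {"api": "step_arm", "payload": {"steps": [[0, 0, 0.5, 0, 0, 0], [0, 0, 1, 0, 0, 0], [0, 0, 1, 0, 0, 0], [0, 0, 1, 0, 0, 0], [0, 0, 1, 0, 0, 0]]}}

```text
time_s: 35.07
eef_pos: [0.5223, -0.0014, 0.1399]
eef_rot: [-3.141, 0.0, -1.656]
ft_force: [0.2, -0.8, 0.7]
finger_gap: 0.062
gripper_force: 0.0
```

>>> {"api": "step_arm", "payload": {"steps": [[0, 0, 1, 0, 0, 0.5], [0, -1, 0.5, 0, 0, 0.5], [0, -1, 0, 0, 0, 0.5], [0, -1, 0, 0, 0, 0.5], [0, -1, 0, 0, 0, 0.18]]}}

```text
time_s: 35.48
eef_pos: [0.5223, -0.0821, 0.1695]
eef_rot: [-3.14, 0.0, -1.48]
ft_force: [-0.1, 0.3, 0.3]
finger_gap: 0.0621
gripper_force: 0.0
```

>>> {"api": "step_arm", "payload": {"steps": [[0, -1, 0, 0, 0, 0], [0, -1, 0, 0, 0, 0], [0, -1, 0, 0, 0, 0], [0, -1, 0, 0, 0, 0], [0, -1, 0, 0, 0, 0]]}}

```text
time_s: 35.9
eef_pos: [0.5222, -0.1824, 0.169]
eef_rot: [-3.141, -0.0, -1.482]
ft_force: [0.3, -0.1, 0.2]
finger_gap: 0.0622
gripper_force: 0.0
```

Run:
```python
from h import *
o=telemetry.observe(); print(o["eef_pos"],o["eef_rot"])
f,p=grab("top","top5.png",1); q=p.reshape(-1,3); np.savez("top5.npz",p=p)
for y0 in(-.08,.058): 
    s=q[(q[:,1]>y0)&(q[:,1]<y0+.02)&(abs(q[:,0]-.522)<.03)&(q[:,2]>.05)&(q[:,2]<.08)]; print(y0,len(s),s[:,2].max())
a=q[(abs(q[:,1])<.088)&(abs(q[:,0]-.522-q[:,1]*.087)<.008)&(q[:,2]>.045)&(q[:,2]<.09)]
c=a[:,:2].mean(0); w=np.linalg.svd(a[:,:2]-c,full_matrices=0)[2][0]; print("arm",c,np.degrees(np.arctan(w[0]/w[1])),"y",a[:,1].min(),a[:,1].max())
for y in np.arange(-.09,.095,.01):
    k=a[abs(a[:,1]-y)<.005]; 
    if len(k): print(round(y,3),np.round(np.percentile(k[:,2],90),4),np.round(np.mean(k[:,0]),4),end="; ")
print()
for n,(x,y) in dict(wide=(.536,-.3487),gear=(.531,-.2975),slim=(.526,-.2415)).items():
    k=q[(np.hypot(q[:,0]-x,q[:,1]-y)<.026)&(q[:,2]>.075)&(q[:,2]<.091)]
    if len(k)>5: print(n,len(k),cv2.minEnclosingCircle((k[:,:2]*1000).astype(np.float32)))
c=f["color"][150:260,90:480,::-1]; cv2.imwrite("pics/c5.png",cv2.resize(c,None,fx=2,fy=2))
```

```text
[ 0.52216413 -0.18240554  0.16903796] [-3.14098557e+00 -1.88971374e-04 -1.48168769e+00]Traceback (most recent call last):
  File "<stdin>", line 5, in <module>
    return umr_maximum(a, axis, None, out, keepdims, initial, where)
ValueError: zero-size array to reduction operation maximum which has no identity
```

>>> {"api": "step_arm", "payload": {"steps": [[0.2, -1, 0, 0, 0, 0], [0, -1, 0, 0, 0, 0], [0, -0.95, 0, 0, 0, 0], [0, 0, 0, 0, 0, 0]]}}

```text
time_s: 36.28
eef_pos: [0.5262, -0.2428, 0.1687]
eef_rot: [-3.141, -0.001, -1.484]
ft_force: [0.1, -0.4, 0.7]
finger_gap: 0.0623
gripper_force: 0.0
```

```bash
cat > chk.py <<'E'
from h import *
o=telemetry.observe(); print(o["eef_pos"],o["eef_rot"])
f,p=grab("top","top5.png",1); q=p.reshape(-1,3)
a=q[(abs(q[:,1])<.09)&(abs(q[:,0]-.522-q[:,1]*.087)<.008)&(q[:,2]>.045)&(q[:,2]<.09)]
if len(a)>9:
  c=a[:,:2].mean(0); w=np.linalg.svd(a[:,:2]-c,full_matrices=0)[2][0]; print("arm",c,np.degrees(np.arctan(w[0]/w[1])),"y",a[:,1].min(),a[:,1].max())
for y in np.arange(-.09,.095,.01):
    k=a[abs(a[:,1]-y)<.005]; 
    if len(k): print(round(y,3),np.round(np.percentile(k[:,2],90),4),np.round(np.mean(k[:,0]),4),end="; ")
print()
E
python3 chk.py
python3 - <<'E'
import cv2
c=cv2.imread("pics/top5.png"); cv2.imwrite("pics/c5.png",cv2.resize(c[150:260,90:480],None,fx=2,fy=2,interpolation=2))
E
```

```text
[ 0.52624234 -0.24278917  0.16870005] [-3.14126403e+00 -7.63039535e-04 -1.48449784e+00]
arm [0.52186366 0.00095559] 4.930802262739673 y -0.07947115477645 0.08022523088224155
-0.08 0.0663 0.5155; -0.07 0.0676 0.5155; -0.06 0.0657 0.5165; -0.05 0.0711 0.5177; -0.04 0.0736 0.5186; -0.03 0.0768 0.5191; -0.02 0.0805 0.52; -0.01 0.0805 0.5208; -0.0 0.0805 0.5214; 0.01 0.0819 0.5236; 0.02 0.08 0.5231; 0.03 0.077 0.5247; 0.04 0.0759 0.5254; 0.05 0.0774 0.5255; 0.06 0.0666 0.5266; 0.07 0.0668 0.5278; 0.08 0.0672 0.5286;
```

View pics/c5.png

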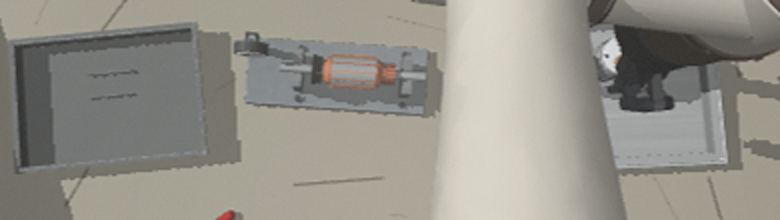

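The armature is seated: top at 80.5 mm, so axis ≈62 mm, with its centre and angle right. In the crop it lies at (350,72) between the uprights. Now I'll return the slim motor.

>>> {"api": "step_arm", "payload": {"steps": [[0, 0.05, -1, 0, 0, 0], [0, 0, -1, 0, 0, 0], [0, 0, -1, 0, 0, 0], [0, 0, -1, 0, 0, 0], [0, 0, -1, 0, 0, 0]]}}

```text
time_s: 36.75
eef_pos: [0.5264, -0.2385, 0.068]
eef_rot: [-3.141, -0.0, -1.481]
ft_force: [0.9, -0.1, -0.1]
finger_gap: 0.0622
gripper_force: 0.0
```

>>> {"api": "step_arm", "payload": {"steps": [[0, 0, -0.6, 0, 0, 0], [0, 0, -0.4, 0, 0, 0], [0, 0, 0, 0, 0, 0], [0, 0, 0, 0, 0, 0]]}}

```text
time_s: 37.08
eef_pos: [0.5266, -0.2391, 0.0487]
eef_rot: [-3.141, -0.0, -1.481]
ft_force: [-0.2, -0.2, 0.5]
finger_gap: 0.0624
gripper_force: 0.0
```

>>> {"api": "step_arm", "payload": {"steps": [[0, 0, 0, 0, 0, 0], [0, 0, 0, 0, 0, 0], [0, 0, 0, 0, 0, 0], [0, 0, 0, 0, 0, 0], [0, 0, 0, 0, 0, 0]], "fingers": -1}}

```text
time_s: 37.5
eef_pos: [0.5269, -0.2396, 0.0497]
eef_rot: [-3.14, -0.001, -1.481]
ft_force: [-1.2, 0.9, 5.6]
finger_gap: 0.0349
gripper_force: 59.8
```

>>> {"api": "step_arm", "payload": {"steps": [[0, 0, 0.3, 0, 0, 0], [0, 0, 0.7, 0, 0, 0], [0, 0, 0, 0, 0, 0]]}}

```text
time_s: 37.75
eef_pos: [0.5271, -0.2397, 0.0698]
eef_rot: [-3.139, -0.001, -1.482]
ft_force: [1.8, -0.5, -3.1]
finger_gap: 0.0348
gripper_force: 60.2
```

>>> {"api": "step_arm", "payload": {"steps": [[0, 0, 1, 0, 0, 0], [0, 0, 1, 0, 0, 0], [0, 0, 1, 0, 0, 0], [0, 0, 1, 0, 0, 0], [0, 0.5, 1, 0, 0, 0]]}}

```text
time_s: 38.17
eef_pos: [0.5255, -0.23, 0.1679]
eef_rot: [3.14, 0.001, -1.484]
ft_force: [0.3, 0.6, -4.2]
finger_gap: 0.0349
gripper_force: 60.5
```

>>> {"api": "step_arm", "payload": {"steps": [[0, 1, 0, 0, 0, 0], [0, 1, 0, 0, 0, 0], [0, 1, 0, 0, 0, 0], [-0.3, 1, 0, 0, 0, 0], [-0.3, 1, 0, 0, 0, 0]]}}

```text
time_s: 38.58
eef_pos: [0.5133, -0.1283, 0.167]
eef_rot: [3.14, 0.001, -1.483]
ft_force: [0.6, 0.4, -3.4]
finger_gap: 0.0346
gripper_force: 60.6
```

>>> {"api": "step_arm", "payload": {"steps": [[-0.3, 1, 0, 0, 0, 0], [-0.3, 1, 0, 0, 0, 0], [-0.3, 1, 0, 0, 0, 0], [-0.3, 1, 0, 0, 0, 0], [-0.3, 1, 0, 0, 0, 0]]}}

```text
time_s: 39.0
eef_pos: [0.483, -0.0285, 0.1672]
eef_rot: [3.14, 0.001, -1.483]
ft_force: [-0.3, 0.4, -3.6]
finger_gap: 0.0343
gripper_force: 60.6
```

>>> {"api": "step_arm", "payload": {"steps": [[-0.3, 1, 0, 0, 0, 0], [-0.3, 1, 0, 0, 0, 0], [-0.3, 1, 0, 0, 0, 0], [0, 1, 0, 0, 0, 0], [0, 1, 0, 0, 0, 0]]}}

```text
time_s: 39.42
eef_pos: [0.465, 0.0713, 0.1674]
eef_rot: [3.14, 0.0, -1.482]
ft_force: [-0.3, -0.3, -4.0]
finger_gap: 0.0346
gripper_force: 60.6
```

>>> {"api": "step_arm", "payload": {"steps": [[0, 1, 0, 0, 0, 0], [0, 1, 0, 0, 0, 0], [0, 1, 0, 0, 0, 0], [0, 1, 0, 0, 0, 0], [0, 1, 0, 0, 0, 0]]}}

```text
time_s: 39.83
eef_pos: [0.4653, 0.1713, 0.1673]
eef_rot: [3.14, -0.0, -1.482]
ft_force: [0.5, -0.3, -3.1]
finger_gap: 0.0351
gripper_force: 60.6
```

>>> {"api": "step_arm", "payload": {"steps": [[0, 1, 0, 0, 0, 0], [0, 1, 0, 0, 0, 0], [0, 1, 0, 0, 0, 0], [0, 1, 0, 0, 0, 0], [0, 1, 0, 0, 0, 0]]}}

```text
time_s: 40.25
eef_pos: [0.4654, 0.2712, 0.1671]
eef_rot: [3.14, -0.001, -1.482]
ft_force: [0.2, -0.4, -3.9]
finger_gap: 0.0346
gripper_force: 60.6
```

>>> {"api": "step_arm", "payload": {"steps": [[0, 1, 0, 0, 0, 0], [0, 1, 0, 0, 0, 0], [0, 1, 0, 0, 0, 0], [0, 0.5, 0, 0, 0, 0], [0, 0, 0, 0, 0, 0]]}}

```text
time_s: 40.67
eef_pos: [0.4659, 0.3422, 0.1671]
eef_rot: [3.141, -0.0, -1.48]
ft_force: [0.2, -0.1, -4.2]
finger_gap: 0.0346
gripper_force: 60.6
```

>>> {"api": "step_arm", "payload": {"steps": [[0, 0, -1, 0, 0, 0], [0, 0, -1, 0, 0, 0], [0, 0, -1, 0, 0, 0], [0, 0, -1, 0, 0, 0], [0, 0, -0.8, 0, 0, 0]]}}

```text
time_s: 41.08
eef_pos: [0.4654, 0.3387, 0.0703]
eef_rot: [3.139, -0.002, -1.483]
ft_force: [-0.5, 0.1, -3.4]
finger_gap: 0.0349
gripper_force: 60.6
```

>>> {"api": "step_arm", "payload": {"steps": [[0, 0, -0.6, 0, 0, 0], [0, 0, -0.4, 0, 0, 0], [0, 0, 0, 0, 0, 0], [0, 0, 0, 0, 0, 0]]}}

```text
time_s: 41.42
eef_pos: [0.4663, 0.3401, 0.0523]
eef_rot: [3.142, -0.0, -1.482]
ft_force: [0.5, 0.3, -3.5]
finger_gap: 0.0344
gripper_force: 60.5
```

>>> {"api": "step_arm", "payload": {"steps": [[0, 0, -0.1, 0, 0, 0], [0, 0, 0, 0, 0, 0], [0, 0, 0, 0, 0, 0]]}}

```text
time_s: 41.67
eef_pos: [0.4666, 0.3407, 0.0508]
eef_rot: [-3.141, 0.001, -1.482]
ft_force: [0.6, -0.2, -2.5]
finger_gap: 0.0349
gripper_force: 60.8
```

>>> {"api": "step_arm", "payload": {"steps": [[0, 0, -0.05, 0, 0, 0], [0, 0, 0, 0, 0, 0]]}}

```text
time_s: 41.83
eef_pos: [0.4666, 0.3408, 0.0508]
eef_rot: [-3.14, 0.0, -1.481]
ft_force: [-0.4, -1.4, 4.0]
finger_gap: 0.0347
gripper_force: 61.5
```

>>> {"api": "step_arm", "payload": {"steps": [[0, 0, 0, 0, 0, 0], [0, 0, 0, 0, 0, 0], [0, 0, 0, 0, 0, 0]], "fingers": 0.46}}

```text
time_s: 42.08
eef_pos: [0.4665, 0.3409, 0.0496]
eef_rot: [-3.141, 0.001, -1.482]
ft_force: [0.5, -0.4, -0.5]
finger_gap: 0.0626
gripper_force: 0.0
```

>>> {"api": "step_arm", "payload": {"steps": [[0, 0, 1, 0, 0, 0], [0, 0, 1, 0, 0, 0], [0, 0, 1, 0, 0, 0], [0, -0.9, 1, 0, 0, 0], [0, -1, 1, 0, 0, 0]]}}

```text
time_s: 42.5
eef_pos: [0.4663, 0.3031, 0.1501]
eef_rot: [-3.141, 0.0, -1.48]
ft_force: [0.5, 0.2, 0.3]
finger_gap: 0.0624
gripper_force: 0.0
```

>>> {"api": "step_arm", "payload": {"steps": [[0, -1, 1, 0, 0, 0], [0, -1, 0, 0, 0, 0], [0, -1, 0, 0, 0, 0], [0, -1, 0, 0, 0, 0], [0, -1, 0, 0, 0, 0]]}}

```text
time_s: 42.92
eef_pos: [0.4662, 0.2018, 0.1696]
eef_rot: [-3.141, 0.001, -1.482]
ft_force: [-0.9, -0.4, -1.1]
finger_gap: 0.0624
gripper_force: 0.0
```

>>> {"api": "step_arm", "payload": {"steps": [[0, -1, 0, 0, 0, 0], [0, -1, 0, 0, 0, 0], [0, -1, 0, 0, 0, 0], [0, -1, 0, 0, 0, 0], [0, -1, 0, 0, 0, 0]]}}

```text
time_s: 43.33
eef_pos: [0.4662, 0.1017, 0.1694]
eef_rot: [-3.141, 0.0, -1.482]
ft_force: [0.9, 0.4, -0.6]
finger_gap: 0.062
gripper_force: 0.0
```

>>> {"api": "step_arm", "payload": {"steps": [[0, -1, 0, 0, 0, 0], [0, -1, 0, 0, 0, 0], [0, -1, 0, 0, 0, 0], [0, -1, 0, 0, 0, 0], [0, -1, 0, 0, 0, 0]]}}

```text
time_s: 43.75
eef_pos: [0.4662, 0.0017, 0.1694]
eef_rot: [-3.141, 0.0, -1.482]
ft_force: [0.4, -0.1, 1.0]
finger_gap: 0.0622
gripper_force: 0.0
```

>>> {"api": "step_arm", "payload": {"steps": [[0.64, -1, 0, 0, 0, 0], [0.64, -1, 0, 0, 0, 0], [0.64, -1, 0, 0, 0, 0], [0.64, -1, 0, 0, 0, 0], [0.64, -1, 0, 0, 0, 0]]}}

```text
time_s: 44.17
eef_pos: [0.5309, -0.0985, 0.1694]
eef_rot: [-3.141, -0.0, -1.482]
ft_force: [0.3, 1.0, 0.4]
finger_gap: 0.0626
gripper_force: 0.0
```

>>> {"api": "step_arm", "payload": {"steps": [[0, -1, 0, 0, 0, 0], [0, -1, 0, 0, 0, 0], [0, -1, 0, 0, 0, 0], [0, -1, 0, 0, 0, 0], [0, -1, 0, 0, 0, 0]]}}

```text
time_s: 44.58
eef_pos: [0.5303, -0.1984, 0.1692]
eef_rot: [-3.141, -0.0, -1.482]
ft_force: [0.8, -0.3, -0.6]
finger_gap: 0.0622
gripper_force: 0.0
```

>>> {"api": "step_arm", "payload": {"steps": [[0, -1, 0, 0, 0, 0], [0, -1, 0, 0, 0, 0], [0, -1, 0, 0, 0, 0], [0, -1, 0, 0, 0, 0], [0, 0, 0, 0, 0, 0]]}}

```text
time_s: 45.0
eef_pos: [0.5302, -0.2801, 0.169]
eef_rot: [-3.141, -0.001, -1.485]
ft_force: [0.2, 0.2, -1.3]
finger_gap: 0.0626
gripper_force: 0.0
```

>>> {"api": "step_arm", "payload": {"steps": [[0.03, -0.95, 0, 0, 0, 0], [0, 0, -1, 0, 0, 0], [0, 0, -1, 0, 0, 0], [0, 0, -1, 0, 0, 0], [0, 0, -1, 0, 0, 0]]}}

```text
time_s: 45.42
eef_pos: [0.5309, -0.296, 0.0886]
eef_rot: [-3.141, -0.0, -1.482]
ft_force: [0.4, -0.3, 0.3]
finger_gap: 0.0624
gripper_force: 0.0
```

>>> {"api": "step_arm", "payload": {"steps": [[0, 0, -1, 0, 0, 0], [0, 0, -0.6, 0, 0, 0], [0, 0, -0.4, 0, 0, 0], [0, 0, 0, 0, 0, 0]]}}

```text
time_s: 45.75
eef_pos: [0.5298, -0.2956, 0.0474]
eef_rot: [3.138, 0.002, -1.482]
ft_force: [-0.9, 0.3, -0.6]
finger_gap: 0.0625
gripper_force: 0.0
```

>>> {"api": "step_arm", "payload": {"steps": [[0, 0, 0, 0, 0, 0], [0, 0, 0, 0, 0, 0], [0, 0, 0, 0, 0, 0], [0, 0, 0, 0, 0, 0], [0, 0, 0, 0, 0, 0]], "fingers": -1}}

```text
time_s: 46.17
eef_pos: [0.5317, -0.2966, 0.0506]
eef_rot: [-3.139, -0.001, -1.482]
ft_force: [-0.1, 1.4, 4.0]
finger_gap: 0.0411
gripper_force: 61.1
```

>>> {"api": "step_arm", "payload": {"steps": [[0, 0, 0.3, 0, 0, 0], [0, 0, 0.7, 0, 0, 0], [0, 0, 0, 0, 0, 0]]}}

```text
time_s: 46.42
eef_pos: [0.5317, -0.2968, 0.0711]
eef_rot: [-3.139, -0.001, -1.482]
ft_force: [1.4, -0.0, -1.4]
finger_gap: 0.0408
gripper_force: 61.0
```

>>> {"api": "step_arm", "payload": {"steps": [[0, 0, 1, 0, 0, 0], [0, 0, 1, 0, 0, 0], [0, 0, 1, 0, 0, 0], [0, 0, 1, 0, 0, 0], [0, 0.5, 1, 0, 0, 0]]}}

```text
time_s: 46.83
eef_pos: [0.5302, -0.2871, 0.1691]
eef_rot: [3.14, 0.001, -1.484]
ft_force: [-0.3, -0.5, -2.8]
finger_gap: 0.0408
gripper_force: 61.3
```

>>> {"api": "step_arm", "payload": {"steps": [[0, 1, 0, 0, 0, 0], [0, 1, 0, 0, 0, 0], [0, 1, 0, 0, 0, 0], [-0.3, 1, 0, 0, 0, 0], [-0.3, 1, 0, 0, 0, 0]]}}

```text
time_s: 47.25
eef_pos: [0.518, -0.1853, 0.1682]
eef_rot: [3.14, 0.001, -1.482]
ft_force: [0.4, 0.5, -2.5]
finger_gap: 0.0405
gripper_force: 61.3
```

>>> {"api": "step_arm", "payload": {"steps": [[-0.3, 1, 0, 0, 0, 0], [-0.3, 1, 0, 0, 0, 0], [-0.3, 1, 0, 0, 0, 0], [-0.3, 1, 0, 0, 0, 0], [-0.3, 1, 0, 0, 0, 0]]}}

```text
time_s: 47.67
eef_pos: [0.4877, -0.0855, 0.1685]
eef_rot: [3.14, 0.001, -1.482]
ft_force: [0.4, -0.5, -2.9]
finger_gap: 0.0408
gripper_force: 61.3
```

>>> {"api": "step_arm", "payload": {"steps": [[-0.3, 1, 0, 0, 0, 0], [-0.3, 1, 0, 0, 0, 0], [-0.3, 1, 0, 0, 0, 0], [0, 1, 0, 0, 0, 0], [0, 1, 0, 0, 0, 0]]}}

```text
time_s: 48.08
eef_pos: [0.4697, 0.0144, 0.1688]
eef_rot: [3.14, 0.0, -1.482]
ft_force: [0.4, 0.5, -2.5]
finger_gap: 0.0411
gripper_force: 61.3
```

>>> {"api": "step_arm", "payload": {"steps": [[0, 1, 0, 0, 0, 0], [0, 1, 0, 0, 0, 0], [0, 1, 0, 0, 0, 0], [0, 1, 0, 0, 0, 0], [0, 1, 0, 0, 0, 0]]}}

```text
time_s: 48.5
eef_pos: [0.47, 0.1143, 0.1686]
eef_rot: [3.14, 0.0, -1.482]
ft_force: [0.4, -0.2, -2.6]
finger_gap: 0.0406
gripper_force: 61.3
```

>>> {"api": "step_arm", "payload": {"steps": [[0, 1, 0, 0, 0, 0], [0, 1, 0, 0, 0, 0], [0, 1, 0, 0, 0, 0], [0, 1, 0, 0, 0, 0], [0, 1, 0, 0, 0, 0]]}}

```text
time_s: 48.92
eef_pos: [0.4701, 0.2142, 0.1685]
eef_rot: [3.14, -0.0, -1.482]
ft_force: [-0.4, 0.4, -3.7]
finger_gap: 0.0408
gripper_force: 61.3
```

>>> {"api": "step_arm", "payload": {"steps": [[0, 1, 0, 0, 0, 0], [0, 1, 0, 0, 0, 0], [0, 1, 0, 0, 0, 0], [0, 0.5, 0, 0, 0, 0], [0, 0, 0, 0, 0, 0]]}}

```text
time_s: 49.33
eef_pos: [0.4706, 0.2852, 0.1685]
eef_rot: [3.141, -0.0, -1.48]
ft_force: [0.7, -0.7, -4.0]
finger_gap: 0.0408
gripper_force: 61.3
```

>>> {"api": "step_arm", "payload": {"steps": [[0, 0, -1, 0, 0, 0], [0, 0, -1, 0, 0, 0], [0, 0, -1, 0, 0, 0], [0, 0, -1, 0, 0, 0], [0, 0, -0.8, 0, 0, 0]]}}

```text
time_s: 49.75
eef_pos: [0.47, 0.2819, 0.0716]
eef_rot: [3.139, -0.002, -1.483]
ft_force: [-0.3, 0.3, -3.5]
finger_gap: 0.0406
gripper_force: 61.4
```

>>> {"api": "step_arm", "payload": {"steps": [[0, 0, -0.6, 0, 0, 0], [0, 0, -0.4, 0, 0, 0], [0, 0, 0, 0, 0, 0], [0, 0, 0, 0, 0, 0]]}}

```text
time_s: 50.08
eef_pos: [0.4709, 0.2831, 0.0533]
eef_rot: [3.141, -0.0, -1.482]
ft_force: [0.1, 0.5, -3.8]
finger_gap: 0.0406
gripper_force: 61.3
```

>>> {"api": "step_arm", "payload": {"steps": [[0, 0, -0.08, 0, 0, 0], [0, 0, 0, 0, 0, 0], [0, 0, 0, 0, 0, 0]]}}

```text
time_s: 50.33
eef_pos: [0.4709, 0.2836, 0.052]
eef_rot: [-3.141, 0.0, -1.482]
ft_force: [0.3, 0.3, -3.1]
finger_gap: 0.041
gripper_force: 61.3
```

>>> {"api": "step_arm", "payload": {"steps": [[0, 0, -0.05, 0, 0, 0], [0, 0, 0, 0, 0, 0]]}}

```text
time_s: 50.5
eef_pos: [0.471, 0.2838, 0.0515]
eef_rot: [-3.141, 0.0, -1.481]
ft_force: [-0.3, -0.6, 2.4]
finger_gap: 0.0407
gripper_force: 62.1
```

>>> {"api": "step_arm", "payload": {"steps": [[0, 0, 0, 0, 0, 0], [0, 0, 0, 0, 0, 0], [0, 0, 0, 0, 0, 0]], "fingers": 0.46}}

```text
time_s: 50.75
eef_pos: [0.4712, 0.284, 0.0511]
eef_rot: [-3.141, 0.001, -1.482]
ft_force: [0.7, 0.2, 0.1]
finger_gap: 0.0621
gripper_force: 0.0
```

>>> {"api": "step_arm", "payload": {"steps": [[0, 0, 1, 0, 0, 0], [0, 0, 1, 0, 0, 0], [0, 0, 1, 0, 0, 0], [0, -0.7, 1, 0, 0, 0], [0, -1, 1, 0, 0, 0]]}}

```text
time_s: 51.17
eef_pos: [0.4712, 0.2505, 0.1518]
eef_rot: [-3.14, 0.001, -1.48]
ft_force: [0.3, 0.1, 0.7]
finger_gap: 0.0625
gripper_force: 0.0
```

>>> {"api": "step_arm", "payload": {"steps": [[0, -1, 1, 0, 0, 0], [0, -1, 0, 0, 0, 0], [0, -1, 0, 0, 0, 0], [0, -1, 0, 0, 0, 0], [0, -1, 0, 0, 0, 0]]}}

```text
time_s: 51.58
eef_pos: [0.4709, 0.1488, 0.1711]
eef_rot: [-3.141, 0.001, -1.482]
ft_force: [-0.5, 0.8, 0.2]
finger_gap: 0.0623
gripper_force: 0.0
```

>>> {"api": "step_arm", "payload": {"steps": [[0, -1, 0, 0, 0, 0], [0, -1, 0, 0, 0, 0], [0, -1, 0, 0, 0, 0], [0, -1, 0, 0, 0, 0], [0, -1, 0, 0, 0, 0]]}}

```text
time_s: 52.0
eef_pos: [0.4709, 0.0487, 0.171]
eef_rot: [-3.141, 0.0, -1.482]
ft_force: [0.0, 0.3, 0.2]
finger_gap: 0.0624
gripper_force: 0.0
```

>>> {"api": "step_arm", "payload": {"steps": [[0, -1, 0, 0, 0, 0], [0, -1, 0, 0, 0, 0], [0, -1, 0, 0, 0, 0], [0, -1, 0, 0, 0, 0], [0, -1, 0, 0, 0, 0]]}}

```text
time_s: 52.42
eef_pos: [0.4709, -0.0514, 0.1709]
eef_rot: [-3.141, 0.0, -1.482]
ft_force: [0.5, -1.0, 0.2]
finger_gap: 0.0619
gripper_force: 0.0
```

>>> {"api": "step_arm", "payload": {"steps": [[0.65, -1, 0, 0, 0, 0], [0.65, -1, 0, 0, 0, 0], [0.65, -1, 0, 0, 0, 0], [0.65, -1, 0, 0, 0, 0], [0.65, -1, 0, 0, 0, 0]]}}

```text
time_s: 52.83
eef_pos: [0.5365, -0.1515, 0.1709]
eef_rot: [-3.141, -0.0, -1.482]
ft_force: [0.4, 0.1, 0.2]
finger_gap: 0.0624
gripper_force: 0.0
```

>>> {"api": "step_arm", "payload": {"steps": [[0, -1, 0, 0, 0, 0], [0, -1, 0, 0, 0, 0], [0, -1, 0, 0, 0, 0], [0, -1, 0, 0, 0, 0], [0, -1, 0, 0, 0, 0]]}}

```text
time_s: 53.25
eef_pos: [0.5359, -0.2515, 0.1707]
eef_rot: [-3.141, -0.0, -1.482]
ft_force: [0.3, -0.0, 0.7]
finger_gap: 0.0625
gripper_force: 0.0
```

>>> {"api": "step_arm", "payload": {"steps": [[0, -1, 0, 0, 0, 0], [0, -1, 0, 0, 0, 0], [0, -1, 0, 0, 0, 0], [0, -1, 0, 0, 0, 0], [0, 0, 0, 0, 0, 0]]}}

```text
time_s: 53.67
eef_pos: [0.5357, -0.3334, 0.1704]
eef_rot: [-3.141, -0.001, -1.485]
ft_force: [0.5, -0.1, -0.1]
finger_gap: 0.062
gripper_force: 0.0
```

>>> {"api": "step_arm", "payload": {"steps": [[0.03, -0.88, 0, 0, 0, 0], [0, 0, -1, 0, 0, 0], [0, 0, -1, 0, 0, 0], [0, 0, -1, 0, 0, 0], [0, 0, -1, 0, 0, 0]]}}

```text
time_s: 54.08
eef_pos: [0.5365, -0.3478, 0.09]
eef_rot: [-3.141, -0.0, -1.482]
ft_force: [0.2, -0.7, -0.4]
finger_gap: 0.0622
gripper_force: 0.0
```

>>> {"api": "step_arm", "payload": {"steps": [[0, 0, -1, 0, 0, 0], [0, 0, -0.6, 0, 0, 0], [0, 0, -0.45, 0, 0, 0], [0, 0, 0, 0, 0, 0]]}}

```text
time_s: 54.42
eef_pos: [0.5355, -0.3474, 0.0478]
eef_rot: [3.139, 0.002, -1.482]
ft_force: [-0.9, 0.5, 0.3]
finger_gap: 0.0626
gripper_force: 0.0
```

>>> {"api": "step_arm", "payload": {"steps": [[0, 0, 0, 0, 0, 0], [0, 0, 0, 0, 0, 0], [0, 0, 0, 0, 0, 0], [0, 0, 0, 0, 0, 0], [0, 0, 0, 0, 0, 0]], "fingers": -1}}

```text
time_s: 54.83
eef_pos: [0.537, -0.3483, 0.0509]
eef_rot: [-3.14, -0.001, -1.482]
ft_force: [-1.1, 0.7, 2.8]
finger_gap: 0.0449
gripper_force: 62.1
```

>>> {"api": "step_arm", "payload": {"steps": [[0, 0, 0.3, 0, 0, 0], [0, 0, 0.7, 0, 0, 0], [0, 0, 0, 0, 0, 0]]}}

```text
time_s: 55.08
eef_pos: [0.5372, -0.3484, 0.0713]
eef_rot: [-3.139, -0.001, -1.482]
ft_force: [0.2, -0.8, -4.0]
finger_gap: 0.0444
gripper_force: 62.1
```

>>> {"api": "step_arm", "payload": {"steps": [[0, 0, 1, 0, 0, 0], [0, 0, 1, 0, 0, 0], [0, 0, 1, 0, 0, 0], [0, 0, 1, 0, 0, 0], [0, 0.5, 1, 0, 0, 0]]}}

```text
time_s: 55.5
eef_pos: [0.5358, -0.3386, 0.1692]
eef_rot: [3.14, 0.001, -1.484]
ft_force: [0.6, 0.1, -5.1]
finger_gap: 0.0447
gripper_force: 62.5
```

>>> {"api": "step_arm", "payload": {"steps": [[0, 1, 0, 0, 0, 0], [0, 1, 0, 0, 0, 0], [0, 1, 0, 0, 0, 0], [-0.3, 1, 0, 0, 0, 0], [-0.3, 1, 0, 0, 0, 0]]}}

```text
time_s: 55.92
eef_pos: [0.5236, -0.2367, 0.1683]
eef_rot: [3.14, 0.001, -1.482]
ft_force: [0.4, 0.6, -6.0]
finger_gap: 0.0448
gripper_force: 62.8
```

>>> {"api": "step_arm", "payload": {"steps": [[-0.3, 1, 0, 0, 0, 0], [-0.3, 1, 0, 0, 0, 0], [-0.3, 1, 0, 0, 0, 0], [-0.3, 1, 0, 0, 0, 0], [-0.3, 1, 0, 0, 0, 0]]}}

```text
time_s: 56.33
eef_pos: [0.4933, -0.1368, 0.1687]
eef_rot: [3.14, 0.001, -1.482]
ft_force: [0.1, -0.0, -4.4]
finger_gap: 0.0444
gripper_force: 62.8
```

>>> {"api": "step_arm", "payload": {"steps": [[-0.3, 1, 0, 0, 0, 0], [-0.3, 1, 0, 0, 0, 0], [-0.3, 1, 0, 0, 0, 0], [0, 1, 0, 0, 0, 0], [0, 1, 0, 0, 0, 0]]}}

```text
time_s: 56.75
eef_pos: [0.4751, -0.037, 0.169]
eef_rot: [3.14, 0.001, -1.482]
ft_force: [1.1, 0.5, -5.2]
finger_gap: 0.0448
gripper_force: 62.8
```

>>> {"api": "step_arm", "payload": {"steps": [[0, 1, 0, 0, 0, 0], [0, 1, 0, 0, 0, 0], [0, 1, 0, 0, 0, 0], [0, 1, 0, 0, 0, 0], [0, 1, 0, 0, 0, 0]]}}

```text
time_s: 57.17
eef_pos: [0.4755, 0.0629, 0.1689]
eef_rot: [3.14, 0.0, -1.482]
ft_force: [0.5, -0.1, -5.8]
finger_gap: 0.0445
gripper_force: 62.8
```

>>> {"api": "step_arm", "payload": {"steps": [[0, 1, 0, 0, 0, 0], [0, 1, 0, 0, 0, 0], [0, 1, 0, 0, 0, 0], [0, 1, 0, 0, 0, 0], [0, 1, 0, 0, 0, 0]]}}

```text
time_s: 57.58
eef_pos: [0.4755, 0.1628, 0.1688]
eef_rot: [3.14, -0.0, -1.482]
ft_force: [0.0, 0.7, -4.4]
finger_gap: 0.0445
gripper_force: 62.8
```

>>> {"api": "step_arm", "payload": {"steps": [[0, 1, 0, 0, 0, 0], [0, 1, 0, 0, 0, 0], [0, 1, 0, 0, 0, 0], [0, 0.5, 0, 0, 0, 0], [0, 0, 0, 0, 0, 0]]}}

```text
time_s: 58.0
eef_pos: [0.4762, 0.2337, 0.1689]
eef_rot: [3.141, 0.0, -1.48]
ft_force: [0.1, -0.9, -4.9]
finger_gap: 0.0444
gripper_force: 62.8
```

>>> {"api": "step_arm", "payload": {"steps": [[0, 0, -1, 0, 0, 0], [0, 0, -1, 0, 0, 0], [0, 0, -1, 0, 0, 0], [0, 0, -1, 0, 0, 0], [0, 0, -0.8, 0, 0, 0]]}}

```text
time_s: 58.42
eef_pos: [0.4755, 0.2305, 0.0719]
eef_rot: [3.139, -0.001, -1.483]
ft_force: [-1.0, -0.5, -5.5]
finger_gap: 0.0446
gripper_force: 62.9
```

>>> {"api": "step_arm", "payload": {"steps": [[0, 0, -0.6, 0, 0, 0], [0, 0, -0.4, 0, 0, 0], [0, 0, 0, 0, 0, 0], [0, 0, 0, 0, 0, 0]]}}

```text
time_s: 58.75
eef_pos: [0.4766, 0.2317, 0.0537]
eef_rot: [-3.142, -0.0, -1.482]
ft_force: [-0.1, 0.9, -4.9]
finger_gap: 0.0444
gripper_force: 63.0
```

>>> {"api": "step_arm", "payload": {"steps": [[0, 0, -0.08, 0, 0, 0], [0, 0, 0, 0, 0, 0], [0, 0, 0, 0, 0, 0]]}}

```text
time_s: 59.0
eef_pos: [0.4765, 0.232, 0.0524]
eef_rot: [-3.141, 0.0, -1.482]
ft_force: [-0.1, 0.2, -5.6]
finger_gap: 0.0442
gripper_force: 63.0
```

>>> {"api": "step_arm", "payload": {"steps": [[0, 0, -0.05, 0, 0, 0], [0, 0, 0, 0, 0, 0]]}}

```text
time_s: 59.17
eef_pos: [0.4767, 0.2322, 0.0519]
eef_rot: [-3.141, 0.0, -1.481]
ft_force: [-1.2, -0.8, 0.5]
finger_gap: 0.0442
gripper_force: 63.4
```

Contact. I'll release, rise, retreat clear of the tray and check.

>>> {"api": "step_arm", "payload": {"steps": [[0, 0, 0, 0, 0, 0], [0, 0, 0, 0, 0, 0], [0, 0, 0, 0, 0, 0], [0, 0, 0, 0, 0, 0]], "fingers": 0.46}}

```text
time_s: 59.5
eef_pos: [0.4769, 0.2324, 0.0515]
eef_rot: [-3.14, 0.001, -1.482]
ft_force: [-0.6, 0.0, 0.6]
finger_gap: 0.0624
gripper_force: 0.0
```

>>> {"api": "step_arm", "payload": {"steps": [[0, 0, 0.7, 0, 0, 0], [0, 0, 1, 0, 0, 0], [0, 0, 1, 0, 0, 0], [0, 0, 1, 0, 0, 0], [0, 0, 1, 0, 0, 0]]}}

```text
time_s: 59.92
eef_pos: [0.4765, 0.232, 0.1462]
eef_rot: [-3.141, 0.0, -1.482]
ft_force: [-0.3, -0.0, 0.1]
finger_gap: 0.0624
gripper_force: 0.0
```

>>> {"api": "step_arm", "payload": {"steps": [[0, 0, 1, 0, 0, 0], [0, -1, 0.5, 0, 0, 0], [0, -1, 0, 0, 0, 0], [0, -1, 0, 0, 0, 0], [0, -1, 0, 0, 0, 0]]}}

```text
time_s: 60.33
eef_pos: [0.4765, 0.1514, 0.1756]
eef_rot: [-3.14, 0.001, -1.481]
ft_force: [0.3, -0.2, 0.4]
finger_gap: 0.0619
gripper_force: 0.0
```

>>> {"api": "step_arm", "payload": {"steps": [[0, -1, 0, 0, 0, 0], [0, -1, 0, 0, 0, 0], [0, -1, 0, 0, 0, 0], [0, -1, 0, 0, 0, 0], [0, -1, 0, 0, 0, 0]]}}

```text
time_s: 60.75
eef_pos: [0.4765, 0.0511, 0.1754]
eef_rot: [-3.141, 0.0, -1.482]
ft_force: [0.5, -1.2, -0.7]
finger_gap: 0.0625
gripper_force: 0.0
```

>>> {"api": "step_arm", "payload": {"steps": [[0, -1, 0, 0, 0, 0], [0, -1, 0, 0, 0, 0], [0, -1, 0, 0, 0, 0], [0, -1, 0, 0, 0, 0], [0, -1, 0, 0, 0, 0]]}}

```text
time_s: 61.17
eef_pos: [0.4765, -0.049, 0.1754]
eef_rot: [-3.141, 0.0, -1.482]
ft_force: [0.2, -0.4, -0.2]
finger_gap: 0.0622
gripper_force: 0.0
```

>>> {"api": "step_arm", "payload": {"steps": [[0, -1, 0, 0, 0, 0], [0, -1, 0, 0, 0, 0], [0, -1, 0, 0, 0, 0], [0, -1, 0, 0, 0, 0], [0, -1, 0, 0, 0, 0]]}}

```text
time_s: 61.58
eef_pos: [0.4765, -0.149, 0.1753]
eef_rot: [-3.141, -0.0, -1.482]
ft_force: [0.1, 1.0, -0.1]
finger_gap: 0.0624
gripper_force: 0.0
```

>>> {"api": "step_arm", "payload": {"steps": [[0, -1, 0, 0, 0, 0], [0, -1, 0, 0, 0, 0], [0, -1, 0, 0, 0, 0], [0, 0, 0, 0, 0, 0], [0, 0, 0, 0, 0, 0]]}}

```text
time_s: 62.0
eef_pos: [0.4763, -0.2087, 0.175]
eef_rot: [-3.142, 0.0, -1.484]
ft_force: [-0.2, -0.6, 0.3]
finger_gap: 0.0627
gripper_force: 0.0
```

```bash
cat >> chk.py <<'E'
for n,(x,y) in dict(wide=(.4761,.2306),gear=(.4711,.2846),slim=(.4662,.3387)).items():
    k=q[(np.hypot(q[:,0]-x,q[:,1]-y)<.027)&(q[:,2]>.078)&(q[:,2]<.092)]
    if len(k)>5: print(n,len(k),cv2.minEnclosingCircle((k[:,:2]*1000).astype(np.float32)),np.median(k[:,2]))
cv2.imwrite("pics/fin.png",cv2.resize(f["color"][140:260,85:480,::-1],None,fx=2,fy=2,interpolation=2))
E
python3 chk.py
```

```text
[ 0.47632865 -0.20866413  0.17501464] [-3.14155920e+00  2.45042734e-05 -1.48367718e+00]
arm [0.52521668 0.04178305] 5.194850617992432 y 0.00622302696368349 0.08018095713701939
0.01 0.0804 0.523; 0.02 0.0801 0.523; 0.03 0.0771 0.5245; 0.04 0.0782 0.5251; 0.05 0.0784 0.5253; 0.06 0.0663 0.5266; 0.07 0.0671 0.5277; 0.08 0.0663 0.5288; 
wide 294 ((475.46728515625, 231.17007446289062), 22.719125747680664) 0.08193302719452239
gear 279 ((469.44476318359375, 284.2033996582031), 21.017757415771484) 0.08600844185716794
slim 211 ((465.6018371582031, 338.4105529785156), 17.754541397094727) 0.08579435811244396
```

View pics/fin.png

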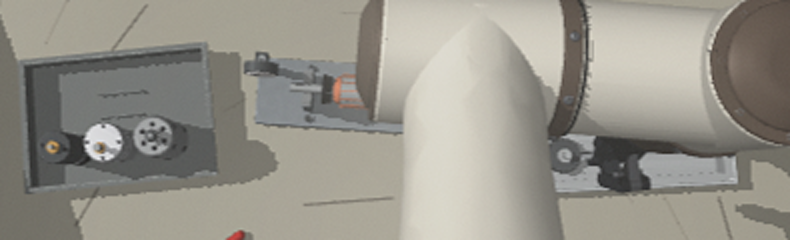

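The crop shows all three motors back upright at (54,147), (103,142) and (155,136), each within 2 mm of where it started. The armature is still seated with its shaft in the left notch (312,87), and the robot touches nothing.

```bash
python3 -c "
from plant import ticket
print(ticket.sign_off())"
```

```text
the job is handed in; nothing more can be done
None
```

The job is handed in at about 62 s of the allowed 144 s: the armature lies seated on the V stand and all three motors are back upright within about 2 mm of where they started (by the top camera); the sign-off gave no verdict.

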